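# Pack the lunch carrier

### The job

Fold the carrier's bail fully down, then stack all the lunch tins that are there on the narrow saddle, each centred on it and lengthwise along it, the longest at the bottom and each next one shorter; once you have let go of each tin, press down lightly on the middle of its top with the fingertips to feel that it lies flat before you add the next. Then raise the bail fully upright to its locked mark over the stack and let go; leave the mug, jars and bowl standing where they are.

Things in the scene. Friction and masses are not known exactly. Their poses are not given: they have to be found in the camera images.
- carrier: Lunch carrier, fixed: wooden base 120 x 200 mm, 12 mm thick; along its middle a narrow raised saddle with a black rubber top 32 mm wide (x) and 110 mm long (y), flat, 60 mm above the worktop. Low dark blocks (48 mm high) beyond the saddle's ends carry the bail. Origin: centre of the underside, on the worktop; x across the saddle, roughly away from the robot; y along it; z up.
- saddle_top (a point): centre of the saddle's flat top face, 60 mm above the worktop; axes as the carrier's
- bail (a joint): angle (rad) of the steel locking bail, an upside-down U straddling the saddle lengthwise. 0 = upright over the saddle, against its stop (the locked mark); it grows as the bail folds to the carrier's +x side, to a stop at 1.35 (fully down). Stiff hinge: it stays where it is left; moving it takes about 2 to 3 N at the bar. Its arms run at y = +86 and -86 mm of the carrier.
- bail_bar (a point): middle of the bail's round cross bar (12 mm thick, red sleeve 15 mm thick on its middle 60 mm), which runs along the carrier's y, 175 mm from the hinge axis: 215 mm above the worktop when upright, about 78 mm when folded down
- bail_hinge (a point): point on the bail's hinge axis midway between its arms: straight over the carrier's origin, 40 mm above the worktop; the axis runs along the carrier's y
- tin1: Closed flat lunch tin with a blue lid, 130 mm long (x), 54 mm wide (y), 24 mm high (z), 230 g more or less; may be absent. Origin in the middle of the tin, 12 mm above what it lies on; z points out of the lid. Lies flat on the worktop at the start.
- tin2: Closed flat lunch tin with a green lid, 115 mm long (x), 54 mm wide (y), 24 mm high (z), 215 g more or less; may be absent. Origin in the middle of the tin, 12 mm above what it lies on; z points out of the lid. Lies flat on the worktop at the start.
- tin3: Closed flat lunch tin with a yellow lid, 100 mm long (x), 54 mm wide (y), 24 mm high (z), 200 g more or less; may be absent. Origin in the middle of the tin, 12 mm above what it lies on; z points out of the lid. Lies flat on the worktop at the start.
- tin4: Closed flat lunch tin with a purple lid, 85 mm long (x), 54 mm wide (y), 24 mm high (z), 185 g more or less; may be absent. Origin in the middle of the tin, 12 mm above what it lies on; z points out of the lid. Lies flat on the worktop at the start.
- tin5: Closed flat lunch tin with a red lid, 70 mm long (x), 54 mm wide (y), 24 mm high (z), 170 g more or less; may be absent. Origin in the middle of the tin, 12 mm above what it lies on; z points out of the lid. Lies flat on the worktop at the start.
- mug: white mug, 74 mm wide, 85 mm high, with a handle, standing among the tins; not part of the job. Origin: centre of the underside, z up.
- pepper: small jar, 48 mm wide, 85 mm high; not part of the job. Origin: centre of the underside, z up.
- jam: jar, 70 mm wide, 90 mm high; not part of the job. Origin: centre of the underside, z up.
- bowl: blue bowl, 120 mm wide, 50 mm high; not part of the job. Origin: centre of the underside, z up.
There are look-alikes about, which are no part of the job. What is shaped like the carrier but blue or green is not meant.

How it is judged:
On the way, in this order (a step that is already met when the one before it is completed fails the run):
1. the bail is folded down clear of the saddle (value of joint bail above 1.1 rad), for 0.2 s.
2. the blue tin (130 mm) lies flat and centred on the stack and is pressed down with the fingertips on its top (x of tin1 in the frame of carrier between -0.01 and 0.01 m and y of tin1 in the frame of carrier between -0.015 and 0.015 m and z of tin1 in the frame of carrier between 0.066 and 0.078 m and angle between the z axis of tin1 and the z axis of carrier, either way round below 0.07 rad and angle between the x axis of tin1 and the y axis of carrier, either way round below 0.2 rad and contact force between the fingers and tin1 above 2 N and (z of the grasp point in the frame of tin1 above 0.025 m or z of the grasp point in the frame of tin1 below -0.025 m)), for 0.1 s.
3. the green tin (115 mm) lies flat and centred on the stack and is pressed down with the fingertips on its top (x of tin2 in the frame of carrier between -0.01 and 0.01 m and y of tin2 in the frame of carrier between -0.015 and 0.015 m and z of tin2 in the frame of carrier between 0.066 and 0.102 m and angle between the z axis of tin2 and the z axis of carrier, either way round below 0.07 rad and angle between the x axis of tin2 and the y axis of carrier, either way round below 0.2 rad and contact force between the fingers and tin2 above 2 N and (z of the grasp point in the frame of tin2 above 0.025 m or z of the grasp point in the frame of tin2 below -0.025 m)), for 0.1 s.
4. the yellow tin (100 mm) lies flat and centred on the stack and is pressed down with the fingertips on its top (x of tin3 in the frame of carrier between -0.01 and 0.01 m and y of tin3 in the frame of carrier between -0.015 and 0.015 m and z of tin3 in the frame of carrier between 0.066 and 0.126 m and angle between the z axis of tin3 and the z axis of carrier, either way round below 0.07 rad and angle between the x axis of tin3 and the y axis of carrier, either way round below 0.2 rad and contact force between the fingers and tin3 above 2 N and (z of the grasp point in the frame of tin3 above 0.025 m or z of the grasp point in the frame of tin3 below -0.025 m)), for 0.1 s.
5. the purple tin (85 mm) lies flat and centred on the stack and is pressed down with the fingertips on its top (x of tin4 in the frame of carrier between -0.01 and 0.01 m and y of tin4 in the frame of carrier between -0.015 and 0.015 m and z of tin4 in the frame of carrier between 0.066 and 0.15 m and angle between the z axis of tin4 and the z axis of carrier, either way round below 0.07 rad and angle between the x axis of tin4 and the y axis of carrier, either way round below 0.2 rad and contact force between the fingers and tin4 above 2 N and (z of the grasp point in the frame of tin4 above 0.025 m or z of the grasp point in the frame of tin4 below -0.025 m)), for 0.1 s.
6. the red tin (70 mm) lies flat and centred on the stack and is pressed down with the fingertips on its top (x of tin5 in the frame of carrier between -0.01 and 0.01 m and y of tin5 in the frame of carrier between -0.015 and 0.015 m and z of tin5 in the frame of carrier between 0.066 and 0.174 m and angle between the z axis of tin5 and the z axis of carrier, either way round below 0.07 rad and angle between the x axis of tin5 and the y axis of carrier, either way round below 0.2 rad and contact force between the fingers and tin5 above 2 N and (z of the grasp point in the frame of tin5 above 0.025 m or z of the grasp point in the frame of tin5 below -0.025 m)), for 0.1 s.
7. the bail is raised to its locked mark over the stack (x of tin1 in the frame of carrier between -0.01 and 0.01 m and y of tin1 in the frame of carrier between -0.015 and 0.015 m and z of tin1 in the frame of carrier between 0.066 and 0.078 m and angle between the z axis of each of tin1, tin2, tin3, tin4, tin5 and the z axis of carrier, either way round below 0.07 rad and angle between the x axis of each of tin1, tin2, tin3, tin4, tin5 and the y axis of carrier, either way round below 0.2 rad and x of tin2 in the frame of carrier between -0.01 and 0.01 m and y of tin2 in the frame of carrier between -0.015 and 0.015 m and z of tin2 in the frame of carrier between 0.066 and 0.102 m and x of tin3 in the frame of carrier between -0.01 and 0.01 m and y of tin3 in the frame of carrier between -0.015 and 0.015 m and z of tin3 in the frame of carrier between 0.066 and 0.126 m and x of tin4 in the frame of carrier between -0.01 and 0.01 m and y of tin4 in the frame of carrier between -0.015 and 0.015 m and z of tin4 in the frame of carrier between 0.066 and 0.15 m and x of tin5 in the frame of carrier between -0.01 and 0.01 m and y of tin5 in the frame of carrier between -0.015 and 0.015 m and z of tin5 in the frame of carrier between 0.066 and 0.174 m and value of joint bail below 0.07 rad), for 0.2 s.
At the end, for the whole second after the job is handed in: Every tin present lies flat (within 4 degrees) and at rest on the saddle or on the tin below, longest at the bottom, within 10 mm of the saddle's middle line and 15 mm of its middle lengthwise, turned less than 11 degrees off it, and the bail is upright at its locked mark (below 0.07 rad) (all of step 7 and linear speed of each of tin1, tin2, tin3, tin4, tin5 below 0.02 m/s); the robot touches nothing.
It fails at once if the mug is knocked over or shoved away (angle between mug's own z axis and vertical above 0.6 rad or distance of mug from where it was at the start of the episode above 0.08 m).
It fails at once if the pepper is knocked over or shoved away (angle between pepper's own z axis and vertical above 0.6 rad or distance of pepper from where it was at the start of the episode above 0.08 m).
It fails at once if the jam is knocked over or shoved away (angle between jam's own z axis and vertical above 0.6 rad or distance of jam from where it was at the start of the episode above 0.08 m).
It fails at once if the bowl is knocked over or shoved away (angle between bowl's own z axis and vertical above 0.6 rad or distance of bowl from where it was at the start of the episode above 0.08 m).
Of tin1, tin2, tin3, tin4, tin5 only 3 to 5 are there at a start; the rules pass over those that are not, and their reading is None.
At some moment in a run one of tin1, tin2, tin3, tin4, tin5 may be knocked a few centimetres aside while the robot is not near it.
Once in a run the grip may slacken for a moment while it holds something.
It also fails if it takes over 210 s, if anything falls off the work surface, if the arm or the gripper's body presses on something with over 40 N, if the wrist force passes 120 N, or if a joint passes its speed limit or range.

### The arm

A 6-joint arm with a two-finger parallel gripper is mounted at the origin on the work surface. World frame = base frame: x ahead of the robot, y to its left, z up, the work surface at z = 0. Lengths are in m, angles in rad, forces in N, time in s.
With the tool pointing down it reaches from about 0.4 to 0.825 m from the base axis. Payload 7 kg.
Tool frame: the origin (TCP) lies midway between the tips of the shut fingers; the grasp point (between the pads) lies hold_point_z behind it (hold_point_z is the distance from the TCP to the grasp point, in m); z points along the fingers, y is the line along which they close (so a half turn about z gives the same grasp; the last joint's range is limited). The gripper opens to 88 mm and grips with 3 to 60 N. Pads are 19 mm wide; open, the fingers measure 130 mm over their backs; the gripper's body (78 mm by 193 mm) begins 47 mm behind the grasp point.
Start: joints at [-0.924, 0.359, 0.012, 0, -1.224, -0.288], TCP at [0.237, -0.632, 0.227] pointing down, gripper open.
Joint ranges: [-3.07, 3.07], [-1.43, 2.12], [-1.02, 1.25], [-3.03, 1.67], [-3.05, -0], [-3.03, 3.03]. Speed limits (rad/s): [2.39, 2.39, 3.01, 3.14, 3.14, 3.14].

### API

Orientations are given as [roll, pitch, yaw] about the fixed x, y, z axes, in that order (R = Rz(yaw) Ry(pitch) Rx(roll)).
In Python, from station import * gives the robot as it stands.
- The arm moves only by the tool apply_moves, never from a script. Its argument "steps" is a list of rows, each an object with "translation": the shift along the world's x, y, z scaled (see below), a list of three; "rotation": the turn, a rotation vector about the world's x, y, z scaled (see below), a list of three. A call has exactly 10 rows; each row is the pose to reach, as a shift and turn from the pose commanded when the call began; what a row does not reach only later rows make up. The controller multiplies each number of a shift by 250 mm and each number of a turn by 30 degrees. A row lasts 1/12 s, in which the tool goes at most 41.7 mm and 7.16 degrees, less where a joint would pass 70% of its speed; a pose out of reach is approached as far as the arm can. A call with a number of a shift or a turn outside -1 to 1 is refused whole. A call with a gripper value outside its range is refused whole. "jaw" is the closure, from -1 (fully open) to 1 (shut), so that 0 is half open, set as the call begins (left out, the last holds). The fingers move at their own pace and stop on an object; "newtons" is the grip in N (left out, the last holds). Time passes only in rows, so rows that repeat a pose let the fingers close, or fill a call up. It gives the time, the measured TCP pose, the force, the opening and the grip force at its end, in the units of the state.
- get_state(): the state, without advancing time (a new reading comes with each control period).
- grab_frame(name): name is "side" or "top"; returns the picture (384x512x3 uint8, blue, green, red); there is no depth.
- camera_model(name): a dict with "fx", "fy", "cx", "cy" (pixels), "xyz" and "rotation" of the camera in the world. Camera axes: x right, y down, z forward; pixel columns grow to the right and rows downward; lengths in m; the calibration is good to about 2 mm. A picture is of the moment at which its call begins. camera_model takes no time and is no camera call.
- job_done(): hands the job in; it is judged then, once.
The state is a dict: "t": time; "q": joint angles; "qd": joint speeds; "joint_efforts": joint torques, N m; "eef_pos": TCP position; "ee_rot": TCP orientation; "force": force on the tool from outside, world axes, zero at the start; "moment": the same for the moment, N m; "width": finger opening in m; "gripper_force": force on a finger pad.
Only numpy, scipy, OpenCV 4.12 (cv2) and the standard library are available. Lean on these libraries where they do the work, as an engineer would, in place of code of your own. Each camera call takes 0.05 s, during which the arm holds its last target. There are 200 camera calls.

## Working session

There is one attempt and no reset: what is moved stays moved. The work goes in short steps, Python scripts to look and compute and a tool call to move; the robot and the scene stay as the last step left them, time stands still between calls to the robot, and variables do not carry over. Pictures are saved under pics/ and viewed, at most 14 in all, crops included, and the job is handed in when it is done.

Besides the shell and the picture viewer there is one more tool, called after ">>>" as name(argument=value, ...) on one line, values as JSON. apply_moves: Moves the arm, as the interface text tells. Shifts and turns lie within -1 to 1; 1 stands for 250 mm of shift or 30 degrees of turn. Its arguments: {"type":"object","properties":{"steps":{"type":"array"},"jaw":{"type":"number"},"newtons":{"type":"number"}},"required":["steps"]}

```bash
mkdir -p pics; ls
python3 - <<'E'
from station import *
import cv2
s=get_state();print({k:s[k] for k in s})
for n in('top','side'):
    cv2.imwrite(f'pics/{n}0.png',grab_frame(n)); print(n,camera_model(n))
E
```

```text
pics
{'t': 0.0, 'q': array([-9.23914132e-01,  3.59354590e-01,  1.10410953e-02, -3.65083947e-04,
       -1.22411430e+00, -2.88078103e-01]), 'qd': array([ 0.00011446,  0.00049132, -0.0003442 ,  0.00048535,  0.00118931,
       -0.00135788]), 'joint_efforts': array([ 1.86380654e-03, -5.82712054e+01,  2.93066454e+01,  6.99733034e+00,
        7.14212714e-03, -2.26420320e-04]), 'eef_pos': array([ 0.2368114 , -0.63155285,  0.22563316]), 'ee_rot': array([ 3.13993090e+00, -1.34501665e-04, -2.78291278e+00]), 'force': array([-0.1172073 ,  0.37874908,  0.51826446]), 'moment': array([ 0.03317062, -0.04486975,  0.03933112]), 'gripper_force': 0.0, 'width': 0.08773970934527796}
top {'fx': 418.63874998942646, 'fy': 418.63874998942646, 'cx': 253.49086840393147, 'cy': 195.53423376484767, 'xyz': array([0.44909918, 0.00598093, 1.62696741]), 'rotation': array([-3.06631157e+00, -2.13809179e-03, -1.54736727e+00])}
side {'fx': 489.7740691139288, 'fy': 489.7740691139288, 'cx': 273.0522276799899, 'cy': 188.4339231360383, 'xyz': array([-0.15208117,  0.94615339,  1.11058124]), 'rotation': array([-2.26335655,  0.01975008, -2.51892646])}
```

View pics/top0.png

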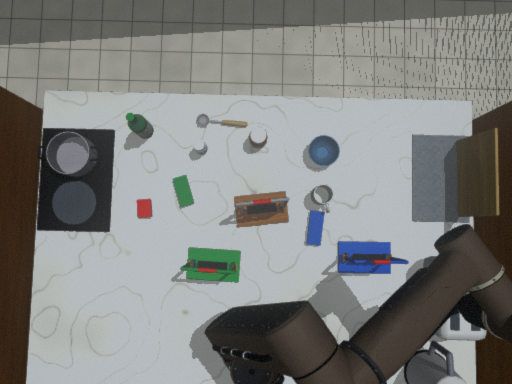

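View pics/side0.png

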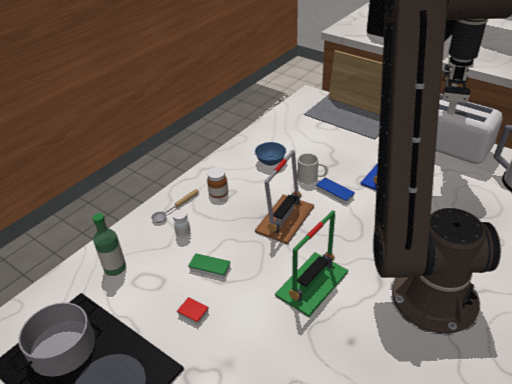

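The top view shows a wooden carrier at (261,208), and a green one (213,265) and a blue one (364,257) that are look-alikes. The wooden one is meant, since the task rules out blue and green. The tins I can see are blue (316,228), green (183,191) and red (144,208). The mug is at (322,195), the bowl at (323,151), the jam at (258,136) and the pepper at (200,147). The arm may be hiding other tins.

```bash
cat > h.py <<'E'
from station import *
import cv2, numpy as np
from scipy.spatial.transform import Rotation as R
CM={n:camera_model(n) for n in('top','side')}
def ray(n,uv):
    c=CM[n]; uv=np.atleast_2d(np.asarray(uv,float))
    d=np.c_[(uv[:,0]-c['cx'])/c['fx'],(uv[:,1]-c['cy'])/c['fy'],np.ones(len(uv))]
    return np.array(c['xyz']),d@R.from_euler('xyz',c['rotation']).as_matrix().T
def onz(n,uv,z):
    o,d=ray(n,uv); return (o+d*((z-o[2])/d[:,2])[:,None])[:,:2]
def tri(uvt,uvs):
    (a,d),(b,e)=ray('top',uvt),ray('side',uvs); d,e=d[0],e[0]
    k=np.linalg.lstsq(np.c_[d,-e],b-a,rcond=None)[0]; p,q=a+d*k[0],b+e*k[1]
    return (p+q)/2,np.linalg.norm(p-q)
HUE={'blue':(105,125),'green':(50,80),'yellow':(22,34),'purple':(130,160),'red':(-8,6)}
def blobs(img,col,smin=110,vmin=50,amin=60):
    h=cv2.cvtColor(img,cv2.COLOR_BGR2HSV).astype(int); H=h[...,0].copy(); lo,hi=HUE[col]
    if lo<0: H[H>90]-=180
    m=((H>=lo)&(H<=hi)&(h[...,1]>smin)&(h[...,2]>vmin)).astype(np.uint8)
    cs=cv2.findContours(m,cv2.RETR_EXTERNAL,cv2.CHAIN_APPROX_NONE)[0]
    return [c[:,0] for c in cs if cv2.contourArea(c)>amin]
def rect(n,c,z):
    """centre, long, short (m), direction of long axis (deg) on plane z"""
    p=onz(n,c,z).astype(np.float32); b=cv2.boxPoints(cv2.minAreaRect(p)); e1,e2=b[1]-b[0],b[2]-b[1]
    if np.hypot(*e1)<np.hypot(*e2): e1,e2=e2,e1
    return b.mean(0).round(4),round(float(np.hypot(*e1)),4),round(float(np.hypot(*e2)),4),round(float(np.degrees(np.arctan2(e1[1],e1[0]))%180),1)
def show(n,img,z=.024,cols=HUE):
    for k in cols:
        for c in blobs(img,k): print(n,k,c.mean(0).round(0),*rect(n,c,z))
E
python3 - <<'E'
from h import *
t=cv2.imread('pics/top0.png');s=cv2.imread('pics/side0.png')
show('top',t);print();show('side',s)
# wooden carrier base
h=cv2.cvtColor(t,cv2.COLOR_BGR2HSV)
print(h[220,243],h[195,244],h[150,200])
m=cv2.inRange(h,(3,80,40),(18,255,200));m[:180]=0;m[235:]=0;m[:,:225]=0;m[:,300:]=0
m=cv2.morphologyEx(m,cv2.MORPH_OPEN,np.ones((3,3)))
p=np.argwhere(m)[:,::-1];print(len(p),rect('top',p,.012))
a=cv2.resize(t[170:250,210:340],None,fx=4,fy=4,interpolation=2);b=cv2.resize(s[140:250,240:350],None,fx=2.9,fy=2.9,interpolation=2)
b=cv2.copyMakeBorder(b,0,max(0,a.shape[0]-b.shape[0]),0,0,0);c=np.hstack([cv2.resize(a,None,fx=.85,fy=.85),b[:272]]);cv2.imwrite('pics/c1.png',c[:, :800])
E
```

```text
top blue [362. 257.] [ 0.346  -0.4217] 0.1954 0.1131 91.3
top blue [315. 228.] [ 0.4531 -0.2324] 0.1273 0.0507 173.6
top green [211. 265.] [0.3053 0.1639] 0.2174 0.1143 87.1
top green [183. 191.] [0.5833 0.2772] 0.1082 0.0484 18.0
top red [144. 208.] [0.5124 0.4253] 0.0686 0.0498 2.5

side blue [335. 189.] [ 0.4536 -0.2256] 0.1302 0.0547 174.0
side blue [372. 178.] [ 0.388  -0.3579] 0.1466 0.0531 114.3
side blue [270. 152.] [ 0.7657 -0.27  ] 0.1352 0.108 111.6
side green [209. 264.] [0.5827 0.2824] 0.1113 0.0525 18.0
side green [308. 274.] [0.3269 0.1455] 0.2415 0.1762 87.5
side green [ 98. 218.] [1.0108 0.3416] 0.0531 0.032 156.9
side green [330. 231.] [ 0.366  -0.0307] 0.1914 0.0351 120.3
side red [192. 309.] [0.5124 0.4302] 0.0707 0.0532 5.4
side red [315. 229.] [ 0.4032 -0.017 ] 0.0764 0.0153 87.9
[12 87 94] [ 14  34 144] [103  16 115]
750 (array([ 0.5206, -0.0252], dtype=float32), 0.1939, 0.1159, 97.7)
```

View pics/c1.png

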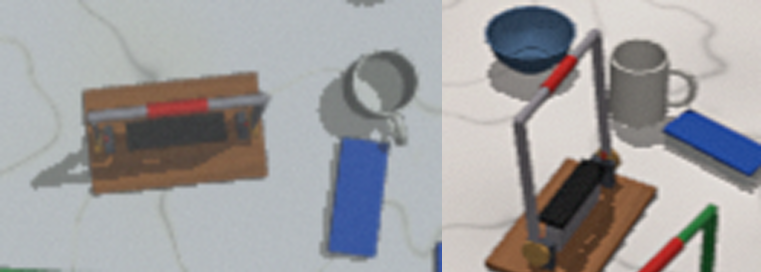

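The enlarged crop confirms it: the wooden carrier with its steel bail nearly upright and the black saddle. The mug is next to the blue tin. Next I'll compute the bail and obstacle positions.

Run:
```python
from h import *
import station; print([x for x in dir(station) if not x.startswith('_')], getattr(station,'hold_point_z',None))
print('bar',tri((262,201.5),(280.3,166)))
cr=lambda x,y:(x/3.4+210,y/3.4+170)
print('base corners z.012',onz('top',[cr(83,90),cr(258,73),cr(268,178),cr(93,192)],.012).round(4))
print('saddle z.06',onz('top',[cr(127,124),cr(222,114),cr(226,140),cr(129,150)],.06).round(4))
print('bar ends',onz('top',[cr(90,118),cr(268,97)],.21).round(4))
print('jam top',onz('top',[(258,134)],.09),'mug',onz('top',[(322,194)],.085),'bowl',onz('top',[(324,150)],.05))
```

```text
['Unreachable', 'camera_model', 'get_state', 'grab_frame', 'hold_point_z', 'job_done'] 0.0188
bar (array([ 0.53721332, -0.02320502,  0.21205075]), np.float64(0.0022228299734573234))
base corners z.012 [[ 0.5656  0.0791]
 [ 0.5897 -0.1196]
 [ 0.4706 -0.1331]
 [ 0.4502  0.0646]]
saddle z.06 [[ 0.5257  0.0274]
 [ 0.5392 -0.077 ]
 [ 0.5107 -0.082 ]
 [ 0.4971  0.0245]]
bar ends [[ 0.5235  0.0624]
 [ 0.5487 -0.1146]]
jam top [[ 0.79515269 -0.00598975]] mug [[ 0.57710359 -0.24760243]] bowl [[ 0.74836464 -0.25910961]]
```

>>> apply_moves(steps=[{"translation":[0,0,0.3],"rotation":[0,0,0.2]},{"translation":[0.1,0.1,0.3],"rotation":[0,0,0.4]},{"translation":[0.15,0.25,0.3],"rotation":[0,0,0.6]},{"translation":[0.2,0.4,0.3],"rotation":[0,0,0.85]},{"translation":[0.3,0.55,0.3],"rotation":[0,0,0.85]},{"translation":[0.35,0.7,0.3],"rotation":[0,0,0.85]},{"translation":[0.4,0.81,0.3],"rotation":[0,0,0.85]},{"translation":[0.4,0.81,0.3],"rotation":[0,0,0.85]},{"translation":[0.4,0.81,0.3],"rotation":[0,0,0.85]},{"translation":[0.4,0.81,0.3],"rotation":[0,0,0.85]}], jaw=-1, newtons=10)

```text
t: 0.93
eef_pos: [0.3371, -0.4294, 0.3016]
ee_rot: [3.142, -0.0, -2.337]
force: [0.6, -0.1, -0.2]
width: 0.0876
gripper_force: 0.0
```

>>> apply_moves(steps=[{"translation":[0.05,0.1,0],"rotation":[0,0,0.2]},{"translation":[0.1,0.2,0],"rotation":[0,0,0.4]},{"translation":[0.15,0.35,0],"rotation":[0,0,0.6]},{"translation":[0.2,0.45,0],"rotation":[0,0,0.85]},{"translation":[0.3,0.6,0],"rotation":[0,0,0.85]},{"translation":[0.35,0.7,0],"rotation":[0,0,0.85]},{"translation":[0.4,0.81,0],"rotation":[0,0,0.85]},{"translation":[0.4,0.81,0],"rotation":[0,0,0.85]},{"translation":[0.4,0.81,0],"rotation":[0,0,0.85]},{"translation":[0.4,0.81,0],"rotation":[0,0,0.85]}])

```text
t: 1.77
eef_pos: [0.4369, -0.2278, 0.3012]
ee_rot: [3.141, -0.0, -1.893]
force: [-0.1, 0.1, -0.2]
width: 0.0878
gripper_force: 0.0
```

>>> apply_moves(steps=[{"translation":[0.05,0.1,0],"rotation":[0,0,0.2]},{"translation":[0.1,0.2,0],"rotation":[0,0,0.4]},{"translation":[0.15,0.35,0],"rotation":[0,0,0.6]},{"translation":[0.2,0.45,0],"rotation":[0,0,0.85]},{"translation":[0.3,0.6,0],"rotation":[0,0,0.85]},{"translation":[0.35,0.7,0],"rotation":[0,0,0.85]},{"translation":[0.4,0.81,0],"rotation":[0,0,0.85]},{"translation":[0.4,0.81,0],"rotation":[0,0,0.85]},{"translation":[0.4,0.81,0],"rotation":[0,0,0.85]},{"translation":[0.4,0.81,0],"rotation":[0,0,0.85]}])

```text
t: 2.6
eef_pos: [0.5369, -0.0258, 0.3011]
ee_rot: [3.141, -0.0, -1.449]
force: [-0.3, 0.0, -0.2]
width: 0.0877
gripper_force: 0.0
```

Run:
```python
from h import *
s=get_state();print(s['t'],s['eef_pos'],np.degrees(s['ee_rot']),np.degrees(s['q']),s['force'])
t=grab_frame('top');sd=grab_frame('side');show('top',t);show('side',sd);cv2.imwrite('pics/m1.png',cv2.resize(np.hstack([t,sd]),(800,300),interpolation=3))
```

```text
2.6 [ 0.53685663 -0.02584268  0.30114175] [ 1.79940137e+02 -1.89660626e-02 -8.30239883e+01] [ 1.81563181e+01  5.18368944e+00 -9.66179687e+00  7.23849361e-03
 -7.52169180e+01 -1.11821671e+01] [-0.31282884  0.04519256 -0.23532578]
top blue [363. 257.] [ 0.346  -0.4217] 0.1953 0.1131 91.3
top blue [315. 228.] [ 0.4534 -0.2324] 0.1278 0.0507 173.6
top green [229. 262.] [0.302  0.0941] 0.1164 0.0799 1.3
top green [181. 184.] [0.6069 0.2848] 0.0593 0.0492 18.7
top red [144. 208.] [0.5127 0.4241] 0.0672 0.052 7.1
side blue [335. 189.] [ 0.4536 -0.2256] 0.1302 0.0547 174.0
side blue [270. 153.] [ 0.7677 -0.2779] 0.1189 0.1162 173.0
side blue [386. 165.] [ 0.3581 -0.4928] 0.4067 0.1457 101.6
side blue [402. 132.] [ 0.4165 -0.6861] 0.2957 0.0247 108.4
side green [209. 264.] [0.5826 0.2826] 0.1113 0.0529 18.1
side green [308. 274.] [0.3269 0.1455] 0.2415 0.1762 87.5
side green [ 98. 219.] [1.0087 0.3425] 0.0578 0.032 156.9
side green [330. 231.] [ 0.366  -0.0307] 0.1914 0.0351 120.3
side red [192. 309.] [0.5126 0.4303] 0.0703 0.0532 5.4
side red [315. 229.] [ 0.4032 -0.017 ] 0.0764 0.0153 87.9
```

View pics/m1.png

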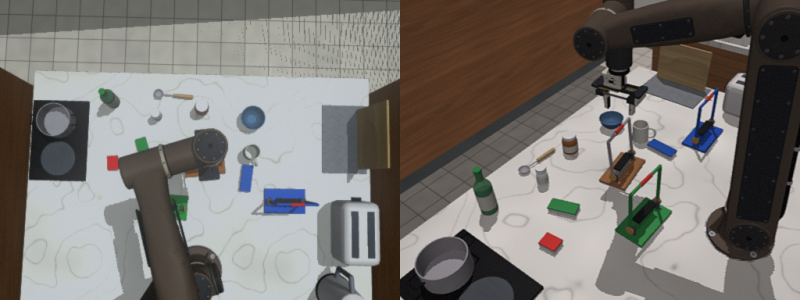

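There are only three tins: blue, green and red. The area that was hidden is empty, and the gripper is over the wooden carrier's bail. Next I'll grip the bail bar.

>>> apply_moves(steps=[{"translation":[0,0,-0.1],"rotation":[0,0,0]},{"translation":[0,0,-0.2],"rotation":[0,0,0]},{"translation":[0,0,-0.3],"rotation":[0,0,0]},{"translation":[0,0,-0.4],"rotation":[0,0,0]},{"translation":[0,0,-0.44],"rotation":[0,0,0]},{"translation":[0,0,-0.44],"rotation":[0,0,0]},{"translation":[0,0,-0.44],"rotation":[0,0,0]},{"translation":[0,0,-0.44],"rotation":[0,0,0]},{"translation":[0,0,-0.44],"rotation":[0,0,0]},{"translation":[0,0,-0.44],"rotation":[0,0,0]}])

```text
t: 3.53
eef_pos: [0.5377, -0.0244, 0.1929]
ee_rot: [-3.139, 0.0, -1.448]
force: [-0.0, 0.1, 0.2]
width: 0.0873
gripper_force: 0.0
```

>>> apply_moves(steps=[{"translation":[0,0,0],"rotation":[0,0,0]},{"translation":[0,0,0],"rotation":[0,0,0]},{"translation":[0,0,0],"rotation":[0,0,0]},{"translation":[0,0,0],"rotation":[0,0,0]},{"translation":[0,0,0],"rotation":[0,0,0]},{"translation":[0,0,0],"rotation":[0,0,0]},{"translation":[0,0,0],"rotation":[0,0,0]},{"translation":[0,0,0],"rotation":[0,0,0]},{"translation":[0,0,0],"rotation":[0,0,0]},{"translation":[0,0,0],"rotation":[0,0,0]}], jaw=1, newtons=15)

```text
t: 4.37
eef_pos: [0.537, -0.0245, 0.1915]
ee_rot: [3.142, -0.0, -1.448]
force: [0.5, 0.1, 0.2]
width: 0.0264
gripper_force: 0.0
```

>>> apply_moves(steps=[{"translation":[0,0,0],"rotation":[0,0,0]},{"translation":[0,0,0],"rotation":[0,0,0]},{"translation":[0,0,0],"rotation":[0,0,0]},{"translation":[0.064,0.008,-0.01],"rotation":[0,0,0]},{"translation":[0.131,0.016,-0.027],"rotation":[0,0,0]},{"translation":[0.197,0.023,-0.051],"rotation":[0,0,0]},{"translation":[0.259,0.031,-0.082],"rotation":[0,0,0]},{"translation":[0.318,0.038,-0.118],"rotation":[0,0,0]},{"translation":[0.373,0.044,-0.161],"rotation":[0,0,0]},{"translation":[0.373,0.044,-0.161],"rotation":[0,0,0]}])

```text
t: 5.2
eef_pos: [0.6331, -0.0125, 0.1497]
ee_rot: [-3.14, 0.0, -1.447]
force: [3.3, 3.5, 0.6]
width: 0.0113
gripper_force: 15.0
```

>>> apply_moves(steps=[{"translation":[0.051,0.006,-0.048],"rotation":[0,0,0]},{"translation":[0.097,0.011,-0.1],"rotation":[0,0,0]},{"translation":[0.137,0.016,-0.157],"rotation":[0,0,0]},{"translation":[0.172,0.02,-0.218],"rotation":[0,0,0]},{"translation":[0.2,0.024,-0.282],"rotation":[0,0,0]},{"translation":[0.222,0.026,-0.348],"rotation":[0,0,0]},{"translation":[0.232,0.028,-0.389],"rotation":[0,0,0]},{"translation":[0.235,0.028,-0.4],"rotation":[0,0,0]},{"translation":[0.235,0.028,-0.4],"rotation":[0,0,0]},{"translation":[0.235,0.028,-0.4],"rotation":[0,0,0]}])

```text
t: 6.03
eef_pos: [0.6911, -0.006, 0.0515]
ee_rot: [-3.138, -0.0, -1.447]
force: [6.5, 1.3, -0.7]
width: 0.0113
gripper_force: 15.0
```

>>> apply_moves(steps=[{"translation":[0,0,0],"rotation":[0,0,0]},{"translation":[0,0,0],"rotation":[0,0,0]},{"translation":[0,0,0],"rotation":[0,0,0]},{"translation":[0,0,0.1],"rotation":[0,0,0]},{"translation":[0,0,0.25],"rotation":[0,0,0]},{"translation":[0,0,0.4],"rotation":[0,0,0]},{"translation":[0,0,0.55],"rotation":[0,0,0]},{"translation":[0,0,0.7],"rotation":[0,0,0]},{"translation":[0,0,0.85],"rotation":[0,0,0]},{"translation":[0,0,1],"rotation":[0,0,0]}], jaw=0)

```text
t: 6.87
eef_pos: [0.688, -0.0068, 0.3033]
ee_rot: [3.141, 0.0, -1.448]
force: [0.9, -0.2, -0.2]
width: 0.0438
gripper_force: 0.0
```

>>> apply_moves(steps=[{"translation":[-0.1,-0.1,0],"rotation":[0,0,0.15]},{"translation":[-0.2,-0.2,0],"rotation":[0,0,0.35]},{"translation":[-0.3,-0.3,0],"rotation":[0,0,0.5]},{"translation":[-0.4,-0.4,0],"rotation":[0,0,0.7]},{"translation":[-0.5,-0.5,0],"rotation":[0,0,0.9]},{"translation":[-0.65,-0.6,0],"rotation":[0,0,1]},{"translation":[-0.75,-0.7,0],"rotation":[0,0,1]},{"translation":[-0.85,-0.8,0],"rotation":[0,0,1]},{"translation":[-0.94,-0.89,0],"rotation":[0,0,1]},{"translation":[-0.94,-0.89,0],"rotation":[0,0,1]}], jaw=-1)

```text
t: 7.7
eef_pos: [0.4498, -0.2314, 0.302]
ee_rot: [3.141, 0.0, -0.927]
force: [-0.4, -0.2, -0.1]
width: 0.0875
gripper_force: 0.0
```

>>> apply_moves(steps=[{"translation":[0,0,-0.05],"rotation":[0,0,0.2]},{"translation":[0,0,-0.1],"rotation":[0,0,0.4]},{"translation":[0,0,-0.2],"rotation":[0,0,0.6]},{"translation":[0,0,-0.3],"rotation":[0,0,0.8]},{"translation":[0,0,-0.4],"rotation":[0,0,1]},{"translation":[0,0,-0.4],"rotation":[0,0,1]},{"translation":[0,0,-0.4],"rotation":[0,0,1]},{"translation":[0,0,-0.4],"rotation":[0,0,1]},{"translation":[0,0,-0.4],"rotation":[0,0,1]},{"translation":[0,0,-0.4],"rotation":[0,0,1]}])

```text
t: 8.53
eef_pos: [0.4548, -0.2291, 0.2029]
ee_rot: [-3.141, -0.002, -0.402]
force: [-0.3, 0.4, 0.3]
width: 0.0877
gripper_force: 0.0
```

>>> apply_moves(steps=[{"translation":[0,0,0],"rotation":[0,0,0.2]},{"translation":[0,0,0],"rotation":[0,0,0.4]},{"translation":[0,0,0],"rotation":[0,0,0.57]},{"translation":[0,0,0],"rotation":[0,0,0.57]},{"translation":[0,0,0],"rotation":[0,0,0.57]},{"translation":[0,0,0],"rotation":[0,0,0.57]},{"translation":[0,0,0],"rotation":[0,0,0.57]},{"translation":[0,0,0],"rotation":[0,0,0.57]},{"translation":[0,0,0],"rotation":[0,0,0.57]},{"translation":[0,0,0],"rotation":[0,0,0.57]}])

```text
t: 9.37
eef_pos: [0.454, -0.229, 0.2013]
ee_rot: [3.142, 0.0, -0.103]
force: [0.4, -0.0, 0.4]
width: 0.0875
gripper_force: 0.0
```

Run:
```python
from h import *
s=get_state();print(s['t'],s['eef_pos'],np.degrees(s['ee_rot']),np.degrees(s['q'])[[0,5]])
t=grab_frame('top');sd=grab_frame('side');show('top',t,cols=['blue','green','red']);show('side',sd,cols=['blue','green','red']);cv2.imwrite('pics/m2.png',cv2.resize(np.hstack([t[100:300,100:400],sd[100:300,150:450]]),(800,267),interpolation=3))
```

```text
9.3667 [ 0.45399218 -0.22901587  0.20130616] [ 1.79998065e+02  4.34990982e-03 -5.87551734e+00] [-4.60685828 88.73036249]
top blue [366. 258.] [ 0.346  -0.4217] 0.1953 0.1131 91.3
top green [212. 264.] [0.3048 0.1645] 0.2165 0.1139 87.5
top green [183. 190.] [0.5831 0.2774] 0.1085 0.0479 18.0
top red [144. 208.] [0.5124 0.4253] 0.0686 0.0498 2.5
side blue [335. 188.] [ 0.4542 -0.2256] 0.1289 0.0548 174.0
side blue [270. 152.] [ 0.7669 -0.2728] 0.1244 0.1149 94.0
side blue [384. 165.] [ 0.3697 -0.4904] 0.4067 0.1221 101.6
side green [209. 264.] [0.5828 0.2823] 0.1112 0.0524 18.3
side green [308. 274.] [0.3269 0.1455] 0.2415 0.1762 87.5
side green [ 98. 219.] [1.0108 0.3419] 0.0534 0.0322 154.1
side green [330. 231.] [ 0.3679 -0.0305] 0.1916 0.0364 117.3
side red [192. 309.] [0.5126 0.4303] 0.0703 0.0532 5.4
side red [315. 229.] [ 0.4028 -0.0171] 0.0759 0.0172 85.3
```

View pics/m2.png

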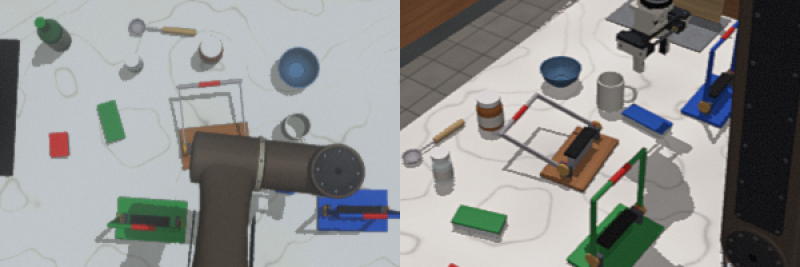

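The bail is now fully down and the blue tin hasn't moved. Next I'll descend and grip it.

>>> apply_moves(steps=[{"translation":[0,0,-0.12],"rotation":[0,0,0]},{"translation":[0,0,-0.25],"rotation":[0,0,0]},{"translation":[0,0,-0.38],"rotation":[0,0,0]},{"translation":[0,0,-0.5],"rotation":[0,0,0]},{"translation":[0,0,-0.6],"rotation":[0,0,0]},{"translation":[0,0,-0.68],"rotation":[0,0,0]},{"translation":[0,0,-0.74],"rotation":[0,0,0]},{"translation":[0,0,-0.785],"rotation":[0,0,0]},{"translation":[0,0,-0.785],"rotation":[0,0,0]},{"translation":[0,0,-0.785],"rotation":[0,0,0]}])

```text
t: 10.3
eef_pos: [0.4537, -0.229, 0.0047]
ee_rot: [3.141, 0.002, -0.102]
force: [-0.2, 0.1, -0.5]
width: 0.0877
gripper_force: 0.0
```

>>> apply_moves(steps=[{"translation":[0,0,0],"rotation":[0,0,0]},{"translation":[0,0,0],"rotation":[0,0,0]},{"translation":[0,0,0],"rotation":[0,0,0]},{"translation":[0,0,0],"rotation":[0,0,0]},{"translation":[0,0,0],"rotation":[0,0,0]},{"translation":[0,0,0],"rotation":[0,0,0]},{"translation":[0,0,0],"rotation":[0,0,0]},{"translation":[0,0,0],"rotation":[0,0,0]},{"translation":[0,0,0],"rotation":[0,0,0]},{"translation":[0,0,0],"rotation":[0,0,0]}], jaw=1, newtons=30)

```text
t: 11.13
eef_pos: [0.4543, -0.2292, 0.0055]
ee_rot: [3.141, -0.001, -0.102]
force: [-0.1, -1.1, 6.7]
width: 0.054
gripper_force: 30.0
```

>>> apply_moves(steps=[{"translation":[0,0,0.02],"rotation":[0,0,0]},{"translation":[0,0,0.06],"rotation":[0,0,0]},{"translation":[0,0,0.12],"rotation":[0,0,0]},{"translation":[0,0,0.2],"rotation":[0,0,0]},{"translation":[0,0,0.28],"rotation":[0,0,0]},{"translation":[0,0,0.36],"rotation":[0,0,0]},{"translation":[0,0,0.44],"rotation":[0,0,0]},{"translation":[0,0,0.5],"rotation":[0,0,0]},{"translation":[0,0,0.54],"rotation":[0,0,0]},{"translation":[0,0,0.56],"rotation":[0,0,0]}])

```text
t: 11.97
eef_pos: [0.4543, -0.229, 0.1468]
ee_rot: [-3.141, -0.002, -0.102]
force: [0.0, 0.2, -3.5]
width: 0.0536
gripper_force: 30.0
```

>>> apply_moves(steps=[{"translation":[0.01,0.03,0],"rotation":[0,0,-0.1]},{"translation":[0.02,0.08,0],"rotation":[0,0,-0.2]},{"translation":[0.04,0.13,0],"rotation":[0,0,-0.32]},{"translation":[0.06,0.18,0],"rotation":[0,0,-0.45]},{"translation":[0.07,0.23,0],"rotation":[0,0,-0.58]},{"translation":[0.09,0.28,0],"rotation":[0,0,-0.7]},{"translation":[0.1,0.33,0],"rotation":[0,0,-0.82]},{"translation":[0.12,0.37,0],"rotation":[0,0,-0.92]},{"translation":[0.13,0.4,0],"rotation":[0,0,-1]},{"translation":[0.13,0.4,0],"rotation":[0,0,-1]}])

```text
t: 12.8
eef_pos: [0.4863, -0.1279, 0.1443]
ee_rot: [3.141, 0.001, -0.627]
force: [-0.1, -0.9, -2.8]
width: 0.0539
gripper_force: 30.0
```

>>> apply_moves(steps=[{"translation":[0.01,0.03,0],"rotation":[0,0,-0.1]},{"translation":[0.02,0.08,0],"rotation":[0,0,-0.2]},{"translation":[0.04,0.13,0],"rotation":[0,0,-0.32]},{"translation":[0.06,0.18,0],"rotation":[0,0,-0.45]},{"translation":[0.07,0.23,0],"rotation":[0,0,-0.58]},{"translation":[0.09,0.28,0],"rotation":[0,0,-0.7]},{"translation":[0.1,0.33,0],"rotation":[0,0,-0.82]},{"translation":[0.12,0.37,0],"rotation":[0,0,-0.92]},{"translation":[0.128,0.408,0],"rotation":[0,0,-1]},{"translation":[0.128,0.408,0],"rotation":[0,0,-1]}])

```text
t: 13.63
eef_pos: [0.5184, -0.0262, 0.1444]
ee_rot: [3.141, 0.0, -1.149]
force: [0.4, -0.5, -3.6]
width: 0.0535
gripper_force: 30.0
```

>>> apply_moves(steps=[{"translation":[0,0,0],"rotation":[0,0,-0.1]},{"translation":[0,0,0],"rotation":[0,0,-0.2]},{"translation":[0,0,0],"rotation":[0,0,-0.32]},{"translation":[0,0,0],"rotation":[0,0,-0.45]},{"translation":[0,0,0],"rotation":[0,0,-0.53]},{"translation":[0,0,0],"rotation":[0,0,-0.58]},{"translation":[0,0,0],"rotation":[0,0,-0.58]},{"translation":[0,0,0],"rotation":[0,0,-0.58]},{"translation":[0,0,0],"rotation":[0,0,-0.58]},{"translation":[0,0,0],"rotation":[0,0,-0.58]}])

```text
t: 14.47
eef_pos: [0.5183, -0.0272, 0.1449]
ee_rot: [3.141, -0.0, -1.452]
force: [0.1, 0.4, -2.5]
width: 0.0536
gripper_force: 30.0
```

Run:
```python
from h import *
s=get_state();print(s['t'],s['eef_pos'],np.degrees(s['ee_rot']),s['width'])
sd=grab_frame('side');show('side',sd,z=s['eef_pos'][2]+.0185,cols=['blue']);cv2.imwrite('pics/m3.png',cv2.resize(sd[120:270,200:400],(800,600),interpolation=3))
```

```text
14.4667 [ 0.51830629 -0.02723519  0.14491728] [ 1.79979423e+02 -5.78818051e-04 -8.31866124e+01] 0.05360641446337619
side blue [283. 184.] [ 0.5154 -0.0109] 0.1062 0.0544 97.3
side blue [386. 165.] [ 0.2927 -0.3082] 0.3546 0.127 101.6
side blue [402. 132.] [ 0.3435 -0.4766] 0.2578 0.021 108.5
```

View pics/m3.png

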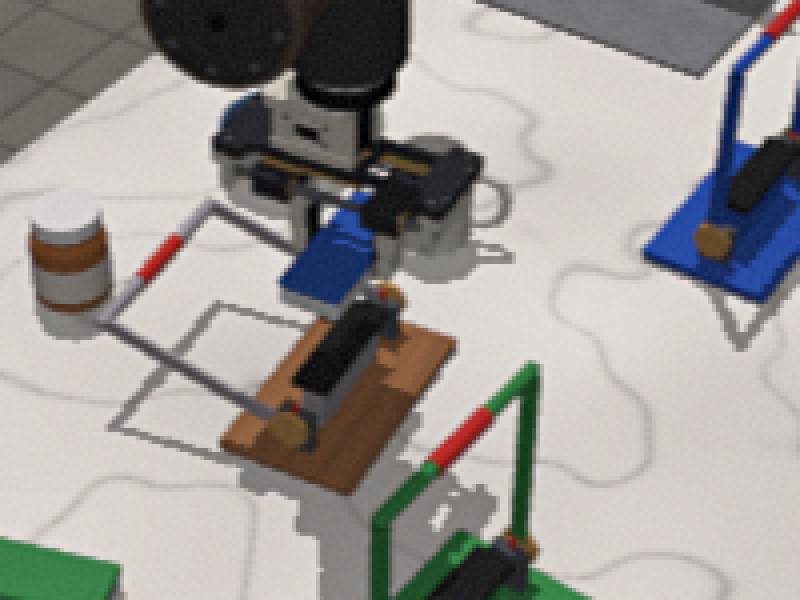

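Run:
```python
from h import *
p=onz('side',np.array([(297,383),(325,393),(383,312),(352,303)])/4+[200,120],.06);print(p,p.mean(0))
p=onz('side',np.array([(281,288),(333,304)])/4+[200,120],.163);print(p)
```

```text
[[ 0.5217633   0.03669057]
 [ 0.49702082  0.03363105]
 [ 0.51329537 -0.07265797]
 [ 0.54065829 -0.06769636]] [ 0.51818445 -0.01750818]
[[0.52652754 0.04747376]
 [0.48375129 0.04061271]]
```

>>> apply_moves(steps=[{"translation":[0,0.01,-0.04],"rotation":[0,0,0]},{"translation":[0,0.01,-0.09],"rotation":[0,0,0]},{"translation":[0,0.01,-0.14],"rotation":[0,0,0]},{"translation":[0,0.01,-0.19],"rotation":[0,0,0]},{"translation":[0,0.01,-0.23],"rotation":[0,0,0]},{"translation":[0,0.01,-0.26],"rotation":[0,0,0]},{"translation":[0,0.01,-0.29],"rotation":[0,0,0]},{"translation":[0,0.01,-0.31],"rotation":[0,0,0]},{"translation":[0,0.01,-0.318],"rotation":[0,0,0]},{"translation":[0,0.01,-0.318],"rotation":[0,0,0]}])

```text
t: 15.35
eef_pos: [0.5186, -0.0244, 0.0658]
ee_rot: [-3.141, -0.0, -1.453]
force: [0.0, 0.4, -3.0]
width: 0.0539
gripper_force: 30.0
```

>>> apply_moves(steps=[{"translation":[0,0,-0.003],"rotation":[0,0,0]},{"translation":[0,0,-0.003],"rotation":[0,0,0]},{"translation":[0,0,-0.003],"rotation":[0,0,0]},{"translation":[0,0,-0.003],"rotation":[0,0,0]},{"translation":[0,0,-0.003],"rotation":[0,0,0]},{"translation":[0,0,-0.003],"rotation":[0,0,0]},{"translation":[0,0,-0.003],"rotation":[0,0,0]},{"translation":[0,0,-0.003],"rotation":[0,0,0]},{"translation":[0,0,-0.003],"rotation":[0,0,0]},{"translation":[0,0,-0.003],"rotation":[0,0,0]}], jaw=-1)

```text
t: 16.18
eef_pos: [0.5185, -0.0245, 0.0648]
ee_rot: [3.142, -0.0, -1.453]
force: [-0.9, 0.7, -0.6]
width: 0.088
gripper_force: 0.0
```

>>> apply_moves(steps=[{"translation":[0,0,0.03],"rotation":[0,0,0]},{"translation":[0,0,0.08],"rotation":[0,0,0]},{"translation":[0,0,0.14],"rotation":[0,0,0]},{"translation":[0,0,0.2],"rotation":[0,0,0]},{"translation":[0,0,0.26],"rotation":[0,0,0]},{"translation":[0,0,0.3],"rotation":[0,0,0]},{"translation":[0,0,0.32],"rotation":[0,0,0]},{"translation":[0,0,0.32],"rotation":[0,0,0]},{"translation":[0,0,0.32],"rotation":[0,0,0]},{"translation":[0,0,0.32],"rotation":[0,0,0]}])

```text
t: 17.02
eef_pos: [0.5179, -0.0246, 0.144]
ee_rot: [3.14, -0.0, -1.453]
force: [1.2, -0.4, -0.1]
width: 0.088
gripper_force: 0.0
```

>>> apply_moves(steps=[{"translation":[0,0,0],"rotation":[0,0,0]},{"translation":[0,0,0],"rotation":[0,0,0]},{"translation":[0,0,0],"rotation":[0,0,0]},{"translation":[0,0,0],"rotation":[0,0,0]},{"translation":[0,0,0],"rotation":[0,0,0]},{"translation":[0,0,0],"rotation":[0,0,0]},{"translation":[0,0,0],"rotation":[0,0,0]},{"translation":[0,0,-0.04],"rotation":[0,0,0]},{"translation":[0,0,-0.1],"rotation":[0,0,0]},{"translation":[0,0,-0.14],"rotation":[0,0,0]}], jaw=1)

```text
t: 17.85
eef_pos: [0.5179, -0.0245, 0.1083]
ee_rot: [3.141, 0.0, -1.453]
force: [-1.0, -0.3, 0.3]
width: 0.0268
gripper_force: 0.0
```

Run:
```python
from h import *
s=get_state();print(s['t'],s['eef_pos'],s['width'],s['force'])
sd=grab_frame('side');show('side',sd,z=.084,cols=['blue']);show('side',sd,cols=['green','red'])
```

```text
17.85 [ 0.51791958 -0.02454447  0.1083227 ] 0.026804909413809985 [-1.04541245 -0.30524258  0.33551744]
side blue [286. 201.] [ 0.5172 -0.0197] 0.1295 0.0533 96.9
side blue [386. 165.] [ 0.3316 -0.413 ] 0.3843 0.1342 101.6
side blue [402. 133.] [ 0.3785 -0.5973] 0.2768 0.0237 112.6
side green [203. 255.] [0.6206 0.2662] 0.1105 0.0523 18.2
side green [308. 274.] [0.3269 0.1447] 0.2432 0.1763 87.5
side green [ 98. 219.] [1.01   0.3419] 0.0549 0.032 156.9
side green [330. 231.] [ 0.366  -0.0307] 0.1914 0.0351 120.3
side red [192. 309.] [0.5126 0.4303] 0.0703 0.0532 5.4
side red [315. 229.] [ 0.4032 -0.017 ] 0.0764 0.0153 87.9
```

The blue tin is centred on the saddle. The green tin has been knocked to about (0.62, 0.266). Next I'll press the blue tin.

>>> apply_moves(steps=[{"translation":[0,0,-0.03],"rotation":[0,0,0]},{"translation":[0,0,-0.06],"rotation":[0,0,0]},{"translation":[0,0,-0.085],"rotation":[0,0,0]},{"translation":[0,0,-0.092],"rotation":[0,0,0]},{"translation":[0,0,-0.097],"rotation":[0,0,0]},{"translation":[0,0,-0.1],"rotation":[0,0,0]},{"translation":[0,0,-0.103],"rotation":[0,0,0]},{"translation":[0,0,-0.105],"rotation":[0,0,0]},{"translation":[0,0,-0.105],"rotation":[0,0,0]},{"translation":[0,0,-0.105],"rotation":[0,0,0]}])

```text
t: 18.73
eef_pos: [0.5188, -0.0245, 0.0843]
ee_rot: [-3.141, 0.0, -1.453]
force: [-2.3, 0.9, 6.3]
width: 0.0004
gripper_force: 2.9
```

>>> apply_moves(steps=[{"translation":[0,0,-0.003],"rotation":[0,0,0]},{"translation":[0,0,-0.003],"rotation":[0,0,0]},{"translation":[0,0,-0.003],"rotation":[0,0,0]},{"translation":[0,0,0.03],"rotation":[0,0,0]},{"translation":[0,0,0.1],"rotation":[0,0,0]},{"translation":[0,0,0.2],"rotation":[0,0,0]},{"translation":[0,0,0.3],"rotation":[0,0,0]},{"translation":[0,0,0.4],"rotation":[0,0,0]},{"translation":[0,0,0.45],"rotation":[0,0,0]},{"translation":[0,0,0.45],"rotation":[0,0,0]}])

```text
t: 19.57
eef_pos: [0.5204, -0.0242, 0.2]
ee_rot: [-3.135, 0.0, -1.452]
force: [0.1, -0.1, 0.4]
width: 0.0005
gripper_force: 0.0
```

Run:
```python
from h import *
print('pepper',onz('top',[(200,147)],.085)); s=get_state();print(s['eef_pos'],s['ee_rot'])
t=grab_frame('top');sd=grab_frame('side');show('top',t,cols=['green','red']);show('side',sd,z=.084,cols=['blue']);show('side',sd,cols=['green'])
cv2.imwrite('pics/m4.png',np.hstack([cv2.resize(t[110:240,120:280],(400,325)),cv2.resize(sd[160:290,160:320],(400,325))]))
```

```text
pepper [[0.74201409 0.20887251]]
[ 0.52044087 -0.02422908  0.19998158] [-3.13520087e+00  4.67978898e-04 -1.45241458e+00]
top green [230. 262.] [0.302  0.0922] 0.1164 0.0761 1.3
top green [187. 181.] [0.6206 0.2607] 0.1089 0.0486 18.2
top red [144. 208.] [0.5124 0.4253] 0.0687 0.0498 2.5
side blue [285. 201.] [ 0.5172 -0.0197] 0.1296 0.0532 96.8
side blue [267. 158.] [ 0.7102 -0.1745] 0.0895 0.0432 163.2
side blue [386. 165.] [ 0.3299 -0.4133] 0.3843 0.1376 101.6
side blue [402. 132.] [ 0.3851 -0.5959] 0.2794 0.0227 108.5
side green [203. 255.] [0.6205 0.2661] 0.1106 0.0523 18.2
side green [308. 274.] [0.3269 0.1455] 0.2415 0.1762 87.5
side green [ 98. 219.] [1.0116 0.343 ] 0.0557 0.0318 141.5
side green [330. 231.] [ 0.366  -0.0307] 0.1914 0.0351 120.3
```

View pics/m4.png

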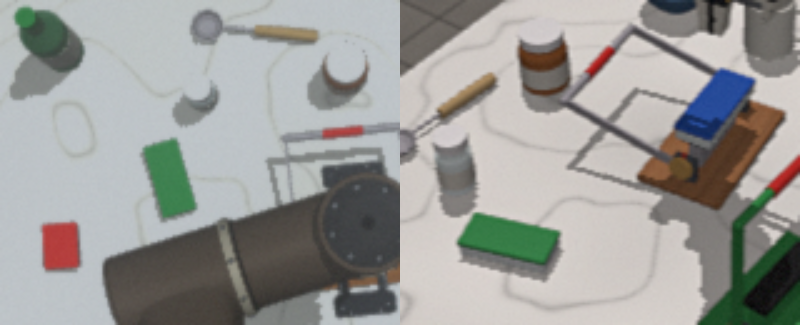

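Blue is flat on the saddle. Green is at (187,181) in the top view, which is (0.6206, 0.2634), and clear of the pepper. I'll fetch it next.

>>> apply_moves(steps=[{"translation":[0.02,0.05,0],"rotation":[0,0,-0.1]},{"translation":[0.04,0.12,0],"rotation":[0,0,-0.25]},{"translation":[0.07,0.2,0],"rotation":[0,0,-0.4]},{"translation":[0.1,0.28,0],"rotation":[0,0,-0.55]},{"translation":[0.13,0.36,0],"rotation":[0,0,-0.7]},{"translation":[0.16,0.44,0],"rotation":[0,0,-0.85]},{"translation":[0.18,0.52,0],"rotation":[0,0,-1]},{"translation":[0.2,0.576,0],"rotation":[0,0,-1]},{"translation":[0.2,0.576,0],"rotation":[0,0,-1]},{"translation":[0.2,0.576,0],"rotation":[0,0,-1]}], jaw=-1)

```text
t: 20.5
eef_pos: [0.5681, 0.1198, 0.1949]
ee_rot: [3.14, -0.002, -1.973]
force: [-0.9, 0.3, 0.4]
width: 0.0616
gripper_force: 0.0
```

>>> apply_moves(steps=[{"translation":[0.02,0.05,0],"rotation":[0,0,-0.1]},{"translation":[0.04,0.12,0],"rotation":[0,0,-0.25]},{"translation":[0.07,0.2,0],"rotation":[0,0,-0.4]},{"translation":[0.1,0.28,0],"rotation":[0,0,-0.55]},{"translation":[0.13,0.36,0],"rotation":[0,0,-0.7]},{"translation":[0.16,0.44,0],"rotation":[0,0,-0.85]},{"translation":[0.18,0.52,0],"rotation":[0,0,-1]},{"translation":[0.208,0.576,0],"rotation":[0,0,-1]},{"translation":[0.208,0.576,0],"rotation":[0,0,-1]},{"translation":[0.208,0.576,0],"rotation":[0,0,-1]}])

```text
t: 21.33
eef_pos: [0.6203, 0.263, 0.1952]
ee_rot: [3.141, -0.002, -2.498]
force: [-0.1, -0.3, 0.3]
width: 0.0877
gripper_force: 0.0
```

>>> apply_moves(steps=[{"translation":[0,0,0],"rotation":[0,0,-0.15]},{"translation":[0,0,0],"rotation":[0,0,-0.3]},{"translation":[0,0,-0.02],"rotation":[0,0,-0.45]},{"translation":[0,0,-0.06],"rotation":[0,0,-0.55]},{"translation":[0,0,-0.12],"rotation":[0,0,-0.62]},{"translation":[0,0,-0.2],"rotation":[0,0,-0.62]},{"translation":[0,0,-0.25],"rotation":[0,0,-0.62]},{"translation":[0,0,-0.3],"rotation":[0,0,-0.62]},{"translation":[0,0,-0.3],"rotation":[0,0,-0.62]},{"translation":[0,0,-0.3],"rotation":[0,0,-0.62]}])

```text
t: 22.17
eef_pos: [0.6203, 0.2628, 0.1207]
ee_rot: [-3.141, -0.001, -2.824]
force: [0.2, -0.2, 2.0]
width: 0.0877
gripper_force: 0.0
```

Run:
```python
from h import *
s=get_state();print(s['t'],s['eef_pos'],np.degrees(s['ee_rot']),s['width'])
sd=grab_frame('side');show('side',sd,z=.084,cols=['blue']);show('side',sd,cols=['green','red'])
```

```text
22.1667 [0.62031877 0.26282927 0.12069417] [-1.79961567e+02 -6.79529684e-02 -1.61826460e+02] 0.08769428745339239
side blue [285. 201.] [ 0.5172 -0.0197] 0.1296 0.0532 96.8
side blue [380. 176.] [ 0.3181 -0.3291] 0.2051 0.1104 95.7
side blue [270. 154.] [ 0.708  -0.2075] 0.1128 0.1041 78.2
side green [203. 255.] [0.6206 0.2662] 0.1105 0.0523 18.2
side green [308. 274.] [0.3269 0.1455] 0.2415 0.1762 87.5
side green [ 98. 218.] [1.0108 0.3416] 0.0531 0.032 156.9
side green [330. 231.] [ 0.366  -0.0307] 0.1914 0.0351 120.3
side red [192. 309.] [0.5126 0.4301] 0.0706 0.0531 5.0
side red [315. 229.] [ 0.4032 -0.017 ] 0.0764 0.0153 87.9
```

>>> apply_moves(steps=[{"translation":[0,0,-0.08],"rotation":[0,0,0]},{"translation":[0,0,-0.16],"rotation":[0,0,0]},{"translation":[0,0,-0.24],"rotation":[0,0,0]},{"translation":[0,0,-0.32],"rotation":[0,0,0]},{"translation":[0,0,-0.38],"rotation":[0,0,0]},{"translation":[0,0,-0.42],"rotation":[0,0,0]},{"translation":[0,0,-0.45],"rotation":[0,0,0]},{"translation":[0,0,-0.464],"rotation":[0,0,0]},{"translation":[0,0,-0.464],"rotation":[0,0,0]},{"translation":[0,0,-0.464],"rotation":[0,0,0]}])

```text
t: 23.05
eef_pos: [0.621, 0.2639, 0.0059]
ee_rot: [3.141, 0.001, -2.824]
force: [0.8, 0.6, -0.0]
width: 0.0876
gripper_force: 0.0
```

>>> apply_moves(steps=[{"translation":[0,0,0],"rotation":[0,0,0]},{"translation":[0,0,0],"rotation":[0,0,0]},{"translation":[0,0,0],"rotation":[0,0,0]},{"translation":[0,0,0],"rotation":[0,0,0]},{"translation":[0,0,0],"rotation":[0,0,0]},{"translation":[0,0,0],"rotation":[0,0,0]},{"translation":[0,0,0],"rotation":[0,0,0]},{"translation":[0,0,0],"rotation":[0,0,0]},{"translation":[0,0,0],"rotation":[0,0,0]},{"translation":[0,0,0],"rotation":[0,0,0]}], jaw=1, newtons=30)

```text
t: 23.88
eef_pos: [0.6206, 0.2634, 0.0052]
ee_rot: [-3.141, 0.0, -2.825]
force: [-0.3, -0.9, 3.0]
width: 0.054
gripper_force: 30.0
```

>>> apply_moves(steps=[{"translation":[0,0,0.02],"rotation":[0,0,0]},{"translation":[0,0,0.07],"rotation":[0,0,0]},{"translation":[0,0,0.14],"rotation":[0,0,0]},{"translation":[0,0,0.22],"rotation":[0,0,0]},{"translation":[0,0,0.32],"rotation":[0,0,0]},{"translation":[0,0,0.42],"rotation":[0,0,0]},{"translation":[0,0,0.52],"rotation":[0,0,0]},{"translation":[0,0,0.6],"rotation":[0,0,0]},{"translation":[0,0,0.65],"rotation":[0,0,0]},{"translation":[0,0,0.66],"rotation":[0,0,0]}])

```text
t: 24.72
eef_pos: [0.6215, 0.2642, 0.1736]
ee_rot: [3.14, 0.005, -2.824]
force: [-0.2, 0.5, -2.3]
width: 0.0539
gripper_force: 30.0
```

>>> apply_moves(steps=[{"translation":[-0.02,-0.04,0],"rotation":[0,0,0.08]},{"translation":[-0.04,-0.1,0],"rotation":[0,0,0.18]},{"translation":[-0.06,-0.17,0],"rotation":[0,0,0.3]},{"translation":[-0.08,-0.24,0],"rotation":[0,0,0.43]},{"translation":[-0.11,-0.32,0],"rotation":[0,0,0.56]},{"translation":[-0.14,-0.4,0],"rotation":[0,0,0.69]},{"translation":[-0.16,-0.47,0],"rotation":[0,0,0.82]},{"translation":[-0.18,-0.53,0],"rotation":[0,0,0.92]},{"translation":[-0.2,-0.57,0],"rotation":[0,0,1]},{"translation":[-0.2,-0.576,0],"rotation":[0,0,1]}])

```text
t: 25.55
eef_pos: [0.5687, 0.1176, 0.169]
ee_rot: [3.14, -0.002, -2.3]
force: [0.2, 1.3, -3.9]
width: 0.0541
gripper_force: 30.0
```

>>> apply_moves(steps=[{"translation":[-0.02,-0.04,0],"rotation":[0,0,0.08]},{"translation":[-0.04,-0.1,0],"rotation":[0,0,0.18]},{"translation":[-0.06,-0.17,0],"rotation":[0,0,0.3]},{"translation":[-0.08,-0.24,0],"rotation":[0,0,0.43]},{"translation":[-0.11,-0.32,0],"rotation":[0,0,0.56]},{"translation":[-0.14,-0.4,0],"rotation":[0,0,0.69]},{"translation":[-0.17,-0.47,0],"rotation":[0,0,0.82]},{"translation":[-0.19,-0.53,0],"rotation":[0,0,0.92]},{"translation":[-0.208,-0.57,0],"rotation":[0,0,1]},{"translation":[-0.208,-0.576,0],"rotation":[0,0,1]}])

```text
t: 26.38
eef_pos: [0.5173, -0.0256, 0.1693]
ee_rot: [3.14, -0.0, -1.778]
force: [-0.0, 0.7, -2.8]
width: 0.0536
gripper_force: 30.0
```

>>> apply_moves(steps=[{"translation":[0,0,0],"rotation":[0,0,0.1]},{"translation":[0,0,0],"rotation":[0,0,0.2]},{"translation":[0,0,0],"rotation":[0,0,0.32]},{"translation":[0,0,0],"rotation":[0,0,0.45]},{"translation":[0,0,0],"rotation":[0,0,0.55]},{"translation":[0,0,0],"rotation":[0,0,0.62]},{"translation":[0,0,0],"rotation":[0,0,0.62]},{"translation":[0,0,0],"rotation":[0,0,0.62]},{"translation":[0,0,0],"rotation":[0,0,0.62]},{"translation":[0,0,0],"rotation":[0,0,0.62]}])

```text
t: 27.22
eef_pos: [0.5185, -0.0243, 0.1699]
ee_rot: [3.141, -0.0, -1.454]
force: [0.0, 0.1, -1.8]
width: 0.0538
gripper_force: 30.0
```

Run:
```python
from h import *
s=get_state();print(s['t'],s['eef_pos'],np.degrees(s['ee_rot']),s['width'],s['force'])
sd=grab_frame('side');show('side',sd,z=.084,cols=['blue']);show('side',sd,z=s['eef_pos'][2]+.0185,cols=['green']);show('side',sd,cols=['red']);cv2.imwrite('pics/m5.png',cv2.resize(sd[120:270,200:400],(800,600),interpolation=3))
```

```text
27.2167 [ 0.51852175 -0.02429922  0.16985032] [ 1.79980916e+02 -9.95720653e-04 -8.33125546e+01] 0.05375453840417763 [ 0.01099191  0.06095284 -1.80374542]
side blue [286. 202.] [ 0.5172 -0.0197] 0.1296 0.0532 96.8
side blue [386. 165.] [ 0.3299 -0.4133] 0.3843 0.1376 101.6
side blue [402. 132.] [ 0.3849 -0.596 ] 0.2794 0.0228 108.6
side green [308. 274.] [0.2545 0.2666] 0.205 0.1496 87.5
side green [ 98. 219.] [0.8349 0.433 ] 0.0451 0.0272 156.9
side green [330. 231.] [0.2877 0.1171] 0.1625 0.0298 120.3
side green [283. 177.] [ 0.5166 -0.0112] 0.0993 0.0539 96.8
side red [192. 309.] [0.5126 0.4303] 0.0703 0.0532 5.4
side red [315. 229.] [ 0.4032 -0.017 ] 0.0764 0.0153 87.9
```

View pics/m5.png

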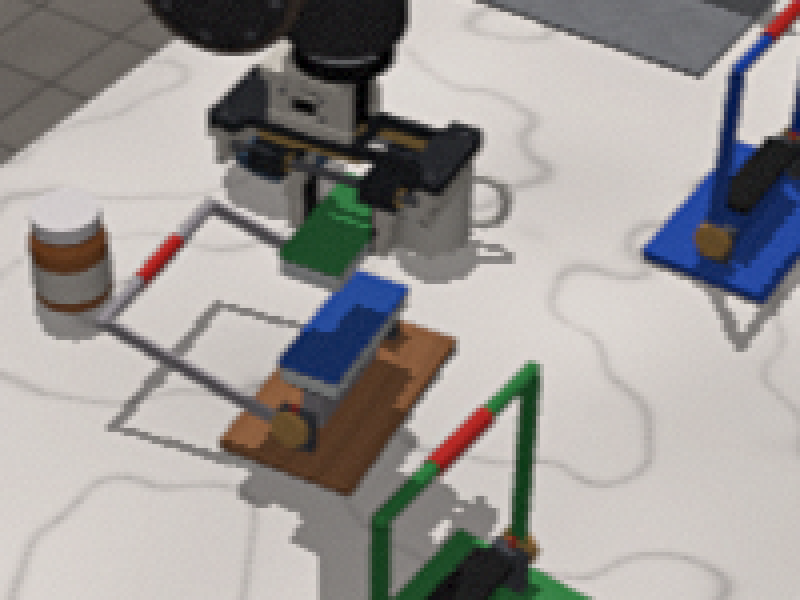

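Green is held level and lines up with blue. I'll lower, release and get ready to press.

>>> apply_moves(steps=[{"translation":[0,0,-0.04],"rotation":[0,0,0]},{"translation":[0,0,-0.09],"rotation":[0,0,0]},{"translation":[0,0,-0.14],"rotation":[0,0,0]},{"translation":[0,0,-0.19],"rotation":[0,0,0]},{"translation":[0,0,-0.23],"rotation":[0,0,0]},{"translation":[0,0,-0.26],"rotation":[0,0,0]},{"translation":[0,0,-0.29],"rotation":[0,0,0]},{"translation":[0,0,-0.31],"rotation":[0,0,0]},{"translation":[0,0,-0.324],"rotation":[0,0,0]},{"translation":[0,0,-0.324],"rotation":[0,0,0]}])

```text
t: 28.1
eef_pos: [0.5187, -0.0245, 0.0893]
ee_rot: [-3.141, -0.0, -1.453]
force: [-0.4, -0.2, -2.3]
width: 0.0539
gripper_force: 30.0
```

>>> apply_moves(steps=[{"translation":[0,0,0],"rotation":[0,0,0]},{"translation":[0,0,0],"rotation":[0,0,0]},{"translation":[0,0,0],"rotation":[0,0,0]},{"translation":[0,0,0],"rotation":[0,0,0]},{"translation":[0,0,0],"rotation":[0,0,0]},{"translation":[0,0,0],"rotation":[0,0,0]},{"translation":[0,0,0],"rotation":[0,0,0]},{"translation":[0,0,0],"rotation":[0,0,0]},{"translation":[0,0,0],"rotation":[0,0,0]},{"translation":[0,0,0],"rotation":[0,0,0]}], jaw=-1)

```text
t: 28.93
eef_pos: [0.5185, -0.0245, 0.0891]
ee_rot: [3.142, 0.0, -1.453]
force: [0.5, -0.0, -0.4]
width: 0.0877
gripper_force: 0.0
```

>>> apply_moves(steps=[{"translation":[0,0,0.03],"rotation":[0,0,0]},{"translation":[0,0,0.08],"rotation":[0,0,0]},{"translation":[0,0,0.14],"rotation":[0,0,0]},{"translation":[0,0,0.2],"rotation":[0,0,0]},{"translation":[0,0,0.26],"rotation":[0,0,0]},{"translation":[0,0,0.3],"rotation":[0,0,0]},{"translation":[0,0,0.32],"rotation":[0,0,0]},{"translation":[0,0,0.32],"rotation":[0,0,0]},{"translation":[0,0,0.32],"rotation":[0,0,0]},{"translation":[0,0,0.32],"rotation":[0,0,0]}])

```text
t: 29.77
eef_pos: [0.5179, -0.0246, 0.1682]
ee_rot: [3.14, -0.0, -1.453]
force: [0.2, 0.2, -0.5]
width: 0.0876
gripper_force: 0.0
```

>>> apply_moves(steps=[{"translation":[0,0,0],"rotation":[0,0,0]},{"translation":[0,0,0],"rotation":[0,0,0]},{"translation":[0,0,0],"rotation":[0,0,0]},{"translation":[0,0,0],"rotation":[0,0,0]},{"translation":[0,0,0],"rotation":[0,0,0]},{"translation":[0,0,0],"rotation":[0,0,0]},{"translation":[0,0,0],"rotation":[0,0,0]},{"translation":[0,0,-0.04],"rotation":[0,0,0]},{"translation":[0,0,-0.1],"rotation":[0,0,0]},{"translation":[0,0,-0.14],"rotation":[0,0,0]}], jaw=1)

```text
t: 30.6
eef_pos: [0.5179, -0.0246, 0.1325]
ee_rot: [3.141, 0.0, -1.453]
force: [0.1, 0.1, -0.1]
width: 0.0266
gripper_force: 0.0
```

Run:
```python
from h import *
s=get_state();print(s['t'],s['eef_pos'],s['width'],s['force'])
sd=grab_frame('side');show('side',sd,z=.108,cols=['green']);show('side',sd,cols=['red'])
```

```text
30.6 [ 0.51789149 -0.02455885  0.13251519] 0.026551789848433007 [ 0.09621956  0.07380806 -0.05178633]
side green [308. 274.] [0.2899 0.2074] 0.2228 0.1626 87.5
side green [ 98. 219.] [0.9202 0.3886] 0.0506 0.0296 156.9
side green [330. 231.] [0.326  0.0448] 0.1766 0.0324 120.3
side green [286. 195.] [ 0.5167 -0.0183] 0.1128 0.0524 98.0
side red [192. 309.] [0.5126 0.4303] 0.0703 0.0532 5.4
side red [315. 229.] [ 0.4032 -0.017 ] 0.0764 0.0153 87.9
```

>>> apply_moves(steps=[{"translation":[0,0,-0.03],"rotation":[0,0,0]},{"translation":[0,0,-0.06],"rotation":[0,0,0]},{"translation":[0,0,-0.085],"rotation":[0,0,0]},{"translation":[0,0,-0.095],"rotation":[0,0,0]},{"translation":[0,0,-0.1],"rotation":[0,0,0]},{"translation":[0,0,-0.104],"rotation":[0,0,0]},{"translation":[0,0,-0.107],"rotation":[0,0,0]},{"translation":[0,0,-0.109],"rotation":[0,0,0]},{"translation":[0,0,-0.109],"rotation":[0,0,0]},{"translation":[0,0,-0.109],"rotation":[0,0,0]}])

```text
t: 31.48
eef_pos: [0.5186, -0.0245, 0.1083]
ee_rot: [-3.141, -0.0, -1.452]
force: [-6.2, 1.5, 11.5]
width: 0.0007
gripper_force: 5.7
```

>>> apply_moves(steps=[{"translation":[0,0,0],"rotation":[0,0,0]},{"translation":[0,0,0.05],"rotation":[0,0,0]},{"translation":[0,0,0.15],"rotation":[0,0,0]},{"translation":[0,0,0.28],"rotation":[0,0,0]},{"translation":[0,0,0.4],"rotation":[0,0,0.1]},{"translation":[0,0.1,0.4],"rotation":[0,0,0.3]},{"translation":[0,0.2,0.4],"rotation":[0,0,0.5]},{"translation":[0,0.33,0.4],"rotation":[0,0,0.7]},{"translation":[0,0.46,0.4],"rotation":[0,0,0.9]},{"translation":[0,0.6,0.4],"rotation":[0,0,0.97]}], jaw=-1)

```text
t: 32.32
eef_pos: [0.5185, 0.1267, 0.2076]
ee_rot: [-3.14, -0.0, -0.94]
force: [-0.0, -1.0, -0.4]
width: 0.0615
gripper_force: 0.0
```

>>> apply_moves(steps=[{"translation":[0,0.1,0],"rotation":[0,0,0.15]},{"translation":[0,0.22,0],"rotation":[0,0,0.3]},{"translation":[0,0.34,0],"rotation":[0,0,0.45]},{"translation":[0,0.44,0],"rotation":[0,0,0.6]},{"translation":[0,0.52,0],"rotation":[0,0,0.75]},{"translation":[-0.01,0.58,0],"rotation":[0,0,0.87]},{"translation":[-0.02,0.6,0],"rotation":[0,0,0.97]},{"translation":[-0.024,0.6,0],"rotation":[0,0,0.97]},{"translation":[-0.024,0.6,0],"rotation":[0,0,0.97]},{"translation":[-0.024,0.6,0],"rotation":[0,0,0.97]}])

```text
t: 33.15
eef_pos: [0.5125, 0.2751, 0.2071]
ee_rot: [-3.141, -0.0, -0.439]
force: [-0.3, -0.3, -1.0]
width: 0.0877
gripper_force: 0.0
```

>>> apply_moves(steps=[{"translation":[0,0.1,0],"rotation":[0,0,0.15]},{"translation":[0,0.22,0],"rotation":[0,0,0.3]},{"translation":[0,0.34,0],"rotation":[0,0,0.45]},{"translation":[0,0.44,0],"rotation":[0,0,0.6]},{"translation":[0,0.52,0],"rotation":[0,0,0.75]},{"translation":[0,0.58,-0.05],"rotation":[0,0,0.87]},{"translation":[0,0.61,-0.15],"rotation":[0,0,0.97]},{"translation":[0,0.61,-0.25],"rotation":[0,0,0.97]},{"translation":[0,0.61,-0.3],"rotation":[0,0,0.97]},{"translation":[0,0.61,-0.3],"rotation":[0,0,0.97]}])

```text
t: 33.98
eef_pos: [0.5115, 0.4258, 0.1284]
ee_rot: [3.137, 0.004, 0.068]
force: [-0.3, -0.3, -0.3]
width: 0.0877
gripper_force: 0.0
```

Run:
```python
from h import *
s=get_state();print(s['t'],s['eef_pos'],np.degrees(s['ee_rot']),s['width'])
t=grab_frame('top');sd=grab_frame('side');show('top',t,z=.108,cols=['green']);show('top',t,cols=['red']);show('side',sd,z=.108,cols=['green']);show('side',sd,cols=['red'])
cv2.imwrite('pics/m6.png',np.hstack([cv2.resize(t[150:280,120:300],(400,289)),cv2.resize(sd[160:350,130:350],(400,345))[:289]]))
```

```text
33.9833 [0.51145562 0.42581433 0.12841386] [179.75884929   0.23452524   3.91836444] 0.08766833914751464
top green [211. 265.] [0.3125 0.1557] 0.206 0.108 87.3
top green [261. 209.] [ 0.5167 -0.0241] 0.1117 0.049 96.6
side green [308. 274.] [0.2899 0.2074] 0.2229 0.1625 87.5
side green [ 98. 218.] [0.9209 0.3883] 0.049 0.0296 156.9
side green [330. 231.] [0.326  0.0448] 0.1766 0.0324 120.3
side green [285. 196.] [ 0.5178 -0.0181] 0.1128 0.0547 98.0
side red [192. 309.] [0.5126 0.4303] 0.0703 0.0532 5.4
side red [315. 229.] [ 0.4032 -0.017 ] 0.0764 0.0153 87.9
```

View pics/m6.png

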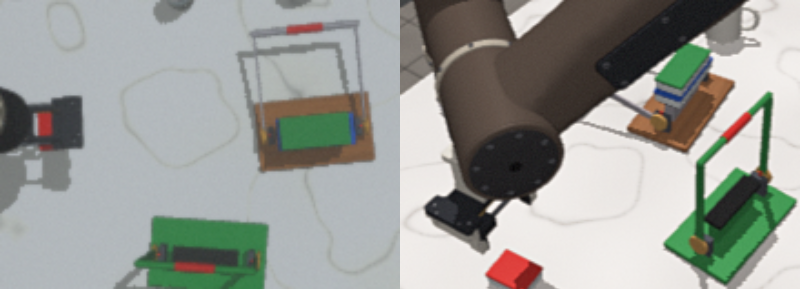

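The stack of green on blue looks neat, and red is directly under the gripper, unmoved. I'll grip red.

>>> apply_moves(steps=[{"translation":[0,0,-0.08],"rotation":[0,0,0]},{"translation":[0,0,-0.16],"rotation":[0,0,0]},{"translation":[0,0,-0.25],"rotation":[0,0,0]},{"translation":[0,0,-0.34],"rotation":[0,0,0]},{"translation":[0,0,-0.41],"rotation":[0,0,0]},{"translation":[0,0,-0.46],"rotation":[0,0,0]},{"translation":[0,0,-0.49],"rotation":[0,0,0]},{"translation":[0,0,-0.507],"rotation":[0,0,0]},{"translation":[0,0,-0.507],"rotation":[0,0,0]},{"translation":[0,0,-0.507],"rotation":[0,0,0]}])

```text
t: 34.92
eef_pos: [0.5131, 0.4285, 0.0061]
ee_rot: [-3.141, -0.001, 0.071]
force: [0.2, 0.8, 1.1]
width: 0.0872
gripper_force: 0.0
```

>>> apply_moves(steps=[{"translation":[0,0,0],"rotation":[0,0,0]},{"translation":[0,0,0],"rotation":[0,0,0]},{"translation":[0,0,0],"rotation":[0,0,0]},{"translation":[0,0,0],"rotation":[0,0,0]},{"translation":[0,0,0],"rotation":[0,0,0]},{"translation":[0,0,0],"rotation":[0,0,0]},{"translation":[0,0,0],"rotation":[0,0,0]},{"translation":[0,0,0],"rotation":[0,0,0]},{"translation":[0,0,0],"rotation":[0,0,0]},{"translation":[0,0,0],"rotation":[0,0,0]}], jaw=1, newtons=30)

```text
t: 35.75
eef_pos: [0.5125, 0.4279, 0.0052]
ee_rot: [3.141, 0.0, 0.071]
force: [-1.2, -1.3, 2.9]
width: 0.0538
gripper_force: 29.9
```

>>> apply_moves(steps=[{"translation":[0,0,0.02],"rotation":[0,0,0]},{"translation":[0,0,0.07],"rotation":[0,0,0]},{"translation":[0,0,0.14],"rotation":[0,0,0]},{"translation":[0,0,0.23],"rotation":[0,0,0]},{"translation":[0,0,0.34],"rotation":[0,0,0]},{"translation":[0,0,0.45],"rotation":[0,0,0]},{"translation":[0,0,0.56],"rotation":[0,0,0]},{"translation":[0,0,0.66],"rotation":[0,0,0]},{"translation":[0,0,0.72],"rotation":[0,0,0]},{"translation":[0,0,0.74],"rotation":[0,0,0]}])

```text
t: 36.58
eef_pos: [0.5135, 0.4291, 0.1947]
ee_rot: [-3.137, -0.004, 0.071]
force: [1.0, 1.6, -0.4]
width: 0.054
gripper_force: 29.9
```

>>> apply_moves(steps=[{"translation":[0,-0.04,0],"rotation":[0,0,-0.08]},{"translation":[0,-0.1,0],"rotation":[0,0,-0.18]},{"translation":[0,-0.17,0],"rotation":[0,0,-0.3]},{"translation":[0,-0.24,0],"rotation":[0,0,-0.43]},{"translation":[0,-0.32,0],"rotation":[0,0,-0.56]},{"translation":[0,-0.4,0],"rotation":[0,0,-0.69]},{"translation":[0,-0.48,0],"rotation":[0,0,-0.8]},{"translation":[0,-0.55,0],"rotation":[0,0,-0.9]},{"translation":[0,-0.6,0],"rotation":[0,0,-0.97]},{"translation":[0,-0.6,0],"rotation":[0,0,-0.97]}])

```text
t: 37.42
eef_pos: [0.512, 0.2758, 0.1899]
ee_rot: [3.141, 0.001, -0.441]
force: [-0.1, 0.5, -1.8]
width: 0.0536
gripper_force: 29.9
```

>>> apply_moves(steps=[{"translation":[0,-0.04,0],"rotation":[0,0,-0.08]},{"translation":[0,-0.1,0],"rotation":[0,0,-0.18]},{"translation":[0,-0.17,0],"rotation":[0,0,-0.3]},{"translation":[0.01,-0.24,0],"rotation":[0,0,-0.43]},{"translation":[0.01,-0.32,0],"rotation":[0,0,-0.56]},{"translation":[0.02,-0.4,0],"rotation":[0,0,-0.69]},{"translation":[0.02,-0.48,0],"rotation":[0,0,-0.8]},{"translation":[0.024,-0.55,0],"rotation":[0,0,-0.9]},{"translation":[0.024,-0.61,0],"rotation":[0,0,-0.97]},{"translation":[0.024,-0.61,0],"rotation":[0,0,-0.97]}])

```text
t: 38.25
eef_pos: [0.5182, 0.1237, 0.1899]
ee_rot: [3.141, 0.0, -0.948]
force: [-0.5, -0.2, -2.6]
width: 0.054
gripper_force: 29.9
```

>>> apply_moves(steps=[{"translation":[0,-0.04,0],"rotation":[0,0,-0.08]},{"translation":[0,-0.12,0],"rotation":[0,0,-0.2]},{"translation":[0,-0.22,0],"rotation":[0,0,-0.35]},{"translation":[0,-0.32,0],"rotation":[0,0,-0.5]},{"translation":[0,-0.42,0],"rotation":[0,0,-0.65]},{"translation":[0,-0.51,0],"rotation":[0,0,-0.8]},{"translation":[0,-0.58,0],"rotation":[0,0,-0.9]},{"translation":[0,-0.61,0],"rotation":[0,0,-0.97]},{"translation":[0,-0.61,0],"rotation":[0,0,-0.97]},{"translation":[0,-0.61,0],"rotation":[0,0,-0.97]}])

```text
t: 39.08
eef_pos: [0.5187, -0.0267, 0.19]
ee_rot: [-3.142, 0.0, -1.452]
force: [0.2, 0.4, -1.3]
width: 0.0538
gripper_force: 29.9
```

Run:
```python
from h import *
s=get_state();print(s['t'],s['eef_pos'],np.degrees(s['ee_rot']),s['width'],s['force'])
sd=grab_frame('side');show('side',sd,z=.108,cols=['green']);show('side',sd,z=s['eef_pos'][2]+.0185,cols=['red']);cv2.imwrite('pics/m7.png',cv2.resize(sd[120:270,200:400],(800,600),interpolation=3))
```

```text
39.0833 [ 0.51873022 -0.02672194  0.18996947] [-1.79996353e+02  8.78213171e-03 -8.31905557e+01] 0.05382228641383956 [ 0.2400949   0.40953949 -1.29005177]
side green [308. 274.] [0.2899 0.2075] 0.2229 0.1626 87.5
side green [ 98. 219.] [0.9216 0.3897] 0.0514 0.0293 141.5
side green [330. 231.] [0.326  0.0448] 0.1766 0.0324 120.3
side green [285. 195.] [ 0.5167 -0.0183] 0.1128 0.0524 98.0
side red [315. 229.] [0.3089 0.1465] 0.0634 0.0127 87.9
side red [284. 170.] [ 0.5186 -0.023 ] 0.0738 0.0541 100.7
```

View pics/m7.png

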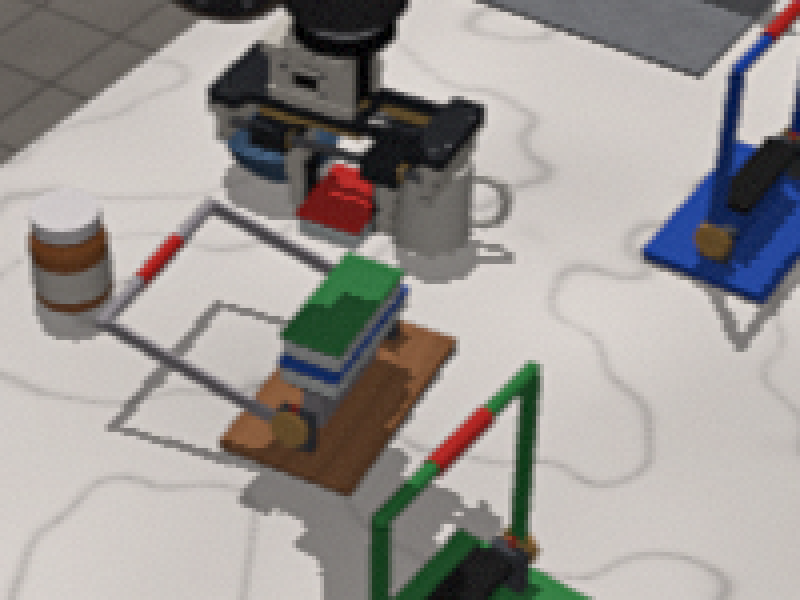

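Red is held level over the stack. I'll place it and get ready to press.

>>> apply_moves(steps=[{"translation":[0,0,-0.04],"rotation":[0,0,0]},{"translation":[0,0,-0.09],"rotation":[0,0,0]},{"translation":[0,0,-0.14],"rotation":[0,0,0]},{"translation":[0,0,-0.19],"rotation":[0,0,0]},{"translation":[0,0,-0.23],"rotation":[0,0,0]},{"translation":[0,0,-0.26],"rotation":[0,0,0]},{"translation":[0,0,-0.285],"rotation":[0,0,0]},{"translation":[0,0,-0.3],"rotation":[0,0,0]},{"translation":[0,0,-0.31],"rotation":[0,0,0]},{"translation":[0,0,-0.31],"rotation":[0,0,0]}])

```text
t: 39.97
eef_pos: [0.5188, -0.0268, 0.1132]
ee_rot: [-3.141, -0.0, -1.452]
force: [-1.4, 0.2, 0.9]
width: 0.054
gripper_force: 29.9
```

>>> apply_moves(steps=[{"translation":[0,0,0],"rotation":[0,0,0]},{"translation":[0,0,0],"rotation":[0,0,0]},{"translation":[0,0,0],"rotation":[0,0,0]},{"translation":[0,0,0],"rotation":[0,0,0]},{"translation":[0,0,0],"rotation":[0,0,0]},{"translation":[0,0,0],"rotation":[0,0,0]},{"translation":[0,0,0],"rotation":[0,0,0]},{"translation":[0,0,0],"rotation":[0,0,0]},{"translation":[0,0,0],"rotation":[0,0,0]},{"translation":[0,0,0],"rotation":[0,0,0]}], jaw=-1)

```text
t: 40.8
eef_pos: [0.5185, -0.027, 0.1126]
ee_rot: [-3.142, -0.0, -1.453]
force: [0.3, -0.1, 0.8]
width: 0.0874
gripper_force: 0.0
```

>>> apply_moves(steps=[{"translation":[0,0,0.03],"rotation":[0,0,0]},{"translation":[0,0,0.08],"rotation":[0,0,0]},{"translation":[0,0,0.14],"rotation":[0,0,0]},{"translation":[0,0,0.2],"rotation":[0,0,0]},{"translation":[0,0,0.26],"rotation":[0,0,0]},{"translation":[0,0,0.3],"rotation":[0,0,0]},{"translation":[0,0,0.32],"rotation":[0,0,0]},{"translation":[0,0,0.32],"rotation":[0,0,0]},{"translation":[0,0,0.32],"rotation":[0,0,0]},{"translation":[0,0,0.32],"rotation":[0,0,0]}])

```text
t: 41.63
eef_pos: [0.5179, -0.0271, 0.1917]
ee_rot: [3.14, 0.0, -1.453]
force: [0.4, 0.3, -0.1]
width: 0.0875
gripper_force: 0.0
```

>>> apply_moves(steps=[{"translation":[0,0,0],"rotation":[0,0,0]},{"translation":[0,0,0],"rotation":[0,0,0]},{"translation":[0,0,0],"rotation":[0,0,0]},{"translation":[0,0,0],"rotation":[0,0,0]},{"translation":[0,0,0],"rotation":[0,0,0]},{"translation":[0,0,0],"rotation":[0,0,0]},{"translation":[0,0,0],"rotation":[0,0,0]},{"translation":[0,0,-0.04],"rotation":[0,0,0]},{"translation":[0,0,-0.1],"rotation":[0,0,0]},{"translation":[0,0,-0.14],"rotation":[0,0,0]}], jaw=1)

```text
t: 42.47
eef_pos: [0.5179, -0.027, 0.156]
ee_rot: [3.141, 0.0, -1.453]
force: [-0.1, 0.2, 0.1]
width: 0.0265
gripper_force: 0.0
```

Run:
```python
from h import *
s=get_state();print(s['t'],s['eef_pos'],s['width'],s['force'])
sd=grab_frame('side');show('side',sd,z=.132,cols=['red'])
```

```text
42.4667 [ 0.51792279 -0.02701255  0.15601049] 0.02653706879670799 [-0.12059992  0.23504861  0.0737127 ]
side red [315. 229.] [0.348  0.0787] 0.0688 0.0138 87.9
side red [286. 189.] [ 0.5182 -0.0233] 0.0729 0.0545 98.2
```

>>> apply_moves(steps=[{"translation":[0,0,-0.03],"rotation":[0,0,0]},{"translation":[0,0,-0.06],"rotation":[0,0,0]},{"translation":[0,0,-0.085],"rotation":[0,0,0]},{"translation":[0,0,-0.095],"rotation":[0,0,0]},{"translation":[0,0,-0.1],"rotation":[0,0,0]},{"translation":[0,0,-0.104],"rotation":[0,0,0]},{"translation":[0,0,-0.107],"rotation":[0,0,0]},{"translation":[0,0,-0.109],"rotation":[0,0,0]},{"translation":[0,0,-0.109],"rotation":[0,0,0]},{"translation":[0,0,-0.109],"rotation":[0,0,0]}])

```text
t: 43.35
eef_pos: [0.519, -0.027, 0.1324]
ee_rot: [-3.14, -0.0, -1.452]
force: [-5.9, 1.3, 14.9]
width: 0.0003
gripper_force: 7.6
```

>>> apply_moves(steps=[{"translation":[0,0,0],"rotation":[0,0,0]},{"translation":[0,0,0.05],"rotation":[0,0,0]},{"translation":[0,0,0.15],"rotation":[0,0,0]},{"translation":[0,0,0.28],"rotation":[0,0,0]},{"translation":[0,0,0.4],"rotation":[0,0,0]},{"translation":[0.1,0.01,0.48],"rotation":[0,0,0]},{"translation":[0.25,0.03,0.48],"rotation":[0,0,0]},{"translation":[0.4,0.05,0.48],"rotation":[0,0,0]},{"translation":[0.55,0.07,0.48],"rotation":[0,0,0]},{"translation":[0.68,0.08,0.48],"rotation":[0,0,0]}], jaw=0)

```text
t: 44.18
eef_pos: [0.6907, -0.0066, 0.2507]
ee_rot: [-3.14, 0.0, -1.453]
force: [1.0, 1.5, 0.1]
width: 0.0439
gripper_force: 0.0
```

Run:
```python
from h import *
s=get_state();print(s['t'],s['eef_pos'],s['width'],s['force'])
sd=grab_frame('side');t=grab_frame('top');show('side',sd,z=.132,cols=['red']);show('top',t,z=.132,cols=['red'])
cv2.imwrite('pics/m8.png',np.hstack([cv2.resize(t[150:250,200:320],(400,333)),cv2.resize(sd[140:265,230:380],(400,333))]))
```

```text
44.1833 [ 0.69072955 -0.00657348  0.25065337] 0.04394296914707264 [0.96708273 1.48530941 0.14067955]
side red [315. 229.] [0.348  0.0787] 0.0688 0.0138 87.9
side red [286. 189.] [ 0.5179 -0.0232] 0.0725 0.0552 98.2
top red [263. 208.] [ 0.5178 -0.0292] 0.0683 0.0545 98.5
```

View pics/m8.png

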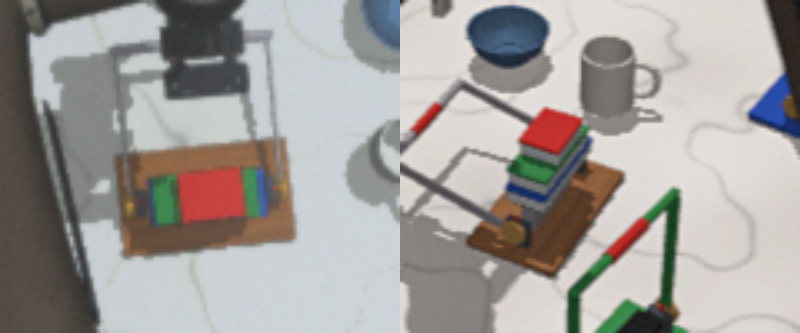

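The stack is neat, with red on green on blue. Next I'll grip the bail bar and raise it.

>>> apply_moves(steps=[{"translation":[0,0,-0.1],"rotation":[0,0,0]},{"translation":[0,0,-0.2],"rotation":[0,0,0]},{"translation":[0,0,-0.32],"rotation":[0,0,0]},{"translation":[0,0,-0.44],"rotation":[0,0,0]},{"translation":[0,0,-0.55],"rotation":[0,0,0]},{"translation":[0,0,-0.65],"rotation":[0,0,0]},{"translation":[0,0,-0.73],"rotation":[0,0,0]},{"translation":[0,0,-0.78],"rotation":[0,0,0]},{"translation":[0,0,-0.794],"rotation":[0,0,0]},{"translation":[0,0,-0.794],"rotation":[0,0,0]}])

```text
t: 45.12
eef_pos: [0.6882, -0.0071, 0.0514]
ee_rot: [3.14, -0.0, -1.453]
force: [-0.4, 0.9, 0.7]
width: 0.0437
gripper_force: 0.0
```

>>> apply_moves(steps=[{"translation":[0,0,0],"rotation":[0,0,0]},{"translation":[0,0,0],"rotation":[0,0,0]},{"translation":[0,0,0],"rotation":[0,0,0]},{"translation":[0,0,0],"rotation":[0,0,0]},{"translation":[0,0,0],"rotation":[0,0,0]},{"translation":[0,0,0],"rotation":[0,0,0]},{"translation":[0,0,0],"rotation":[0,0,0]},{"translation":[0,0,0],"rotation":[0,0,0]},{"translation":[0,0,0],"rotation":[0,0,0]},{"translation":[0,0,0],"rotation":[0,0,0]}], jaw=1, newtons=15)

```text
t: 45.95
eef_pos: [0.6911, -0.0066, 0.0532]
ee_rot: [-3.136, -0.0, -1.452]
force: [4.9, 0.7, 0.5]
width: 0.0112
gripper_force: 15.0
```

>>> apply_moves(steps=[{"translation":[-0.012,-0.001,0.047],"rotation":[0,0,0]},{"translation":[-0.03,-0.004,0.1],"rotation":[0,0,0]},{"translation":[-0.059,-0.007,0.164],"rotation":[0,0,0]},{"translation":[-0.093,-0.011,0.225],"rotation":[0,0,0]},{"translation":[-0.134,-0.016,0.282],"rotation":[0,0,0]},{"translation":[-0.18,-0.021,0.334],"rotation":[0,0,0]},{"translation":[-0.23,-0.027,0.382],"rotation":[0,0,0]},{"translation":[-0.23,-0.027,0.382],"rotation":[0,0,0]},{"translation":[-0.23,-0.027,0.382],"rotation":[0,0,0]},{"translation":[-0.23,-0.027,0.382],"rotation":[0,0,0]}])

```text
t: 46.78
eef_pos: [0.6334, -0.014, 0.1491]
ee_rot: [-3.137, -0.001, -1.452]
force: [5.2, -2.7, 7.6]
width: 0.0113
gripper_force: 15.0
```

>>> apply_moves(steps=[{"translation":[-0.055,-0.007,0.042],"rotation":[0,0,0]},{"translation":[-0.114,-0.014,0.079],"rotation":[0,0,0]},{"translation":[-0.177,-0.021,0.11],"rotation":[0,0,0]},{"translation":[-0.242,-0.029,0.133],"rotation":[0,0,0]},{"translation":[-0.31,-0.037,0.151],"rotation":[0,0,0]},{"translation":[-0.378,-0.045,0.161],"rotation":[0,0,0]},{"translation":[-0.42,-0.05,0.163],"rotation":[0,0,0]},{"translation":[-0.448,-0.053,0.165],"rotation":[0,0,0]},{"translation":[-0.448,-0.053,0.165],"rotation":[0,0,0]},{"translation":[-0.448,-0.053,0.165],"rotation":[0,0,0]}])

```text
t: 47.62
eef_pos: [0.5223, -0.0266, 0.1894]
ee_rot: [-3.136, -0.0, -1.452]
force: [9.9, -4.0, 2.1]
width: 0.0119
gripper_force: 15.0
```

>>> apply_moves(steps=[{"translation":[-0.004,0,0],"rotation":[0,0,0]},{"translation":[-0.008,-0.001,0],"rotation":[0,0,0]},{"translation":[-0.012,-0.001,0],"rotation":[0,0,0]},{"translation":[-0.016,-0.002,0],"rotation":[0,0,0]},{"translation":[-0.02,-0.002,0],"rotation":[0,0,0]},{"translation":[-0.02,-0.002,0],"rotation":[0,0,0]},{"translation":[-0.02,-0.002,0],"rotation":[0,0,0]},{"translation":[-0.02,-0.002,0],"rotation":[0,0,0]},{"translation":[-0.02,-0.002,0],"rotation":[0,0,0]},{"translation":[-0.02,-0.002,0],"rotation":[0,0,0]}])

```text
t: 48.45
eef_pos: [0.5221, -0.0264, 0.1896]
ee_rot: [-3.128, -0.001, -1.451]
force: [27.3, -7.9, -11.4]
width: 0.0112
gripper_force: 14.9
```

>>> apply_moves(steps=[{"translation":[0.01,0,0],"rotation":[0,0,0]},{"translation":[0.02,0.001,0],"rotation":[0,0,0]},{"translation":[0.03,0.001,0],"rotation":[0,0,0]},{"translation":[0.03,0.001,0],"rotation":[0,0,0]},{"translation":[0.03,0.001,0],"rotation":[0,0,0]},{"translation":[0.03,0.001,0],"rotation":[0,0,0]},{"translation":[0.03,0.001,0],"rotation":[0,0,0]},{"translation":[0.03,0.001,0],"rotation":[0,0,0]},{"translation":[0.03,0.001,0],"rotation":[0,0,0]},{"translation":[0.03,0.001,0],"rotation":[0,0,0]}])

```text
t: 49.28
eef_pos: [0.5232, -0.0265, 0.1893]
ee_rot: [-3.139, 0.0, -1.452]
force: [2.4, 2.0, 9.6]
width: 0.0115
gripper_force: 15.0
```

>>> apply_moves(steps=[{"translation":[0,0,0],"rotation":[0,0,0]},{"translation":[0,0,0],"rotation":[0,0,0]},{"translation":[0,0,0],"rotation":[0,0,0]},{"translation":[0,0,0],"rotation":[0,0,0]},{"translation":[0,0,0],"rotation":[0,0,0]},{"translation":[0,0,0],"rotation":[0,0,0]},{"translation":[0,0,0],"rotation":[0,0,0]},{"translation":[0,0,0],"rotation":[0,0,0]},{"translation":[0,0,0],"rotation":[0,0,0]},{"translation":[0,0,0],"rotation":[0,0,0]}], jaw=-0.4)

```text
t: 50.12
eef_pos: [0.5215, -0.0273, 0.1886]
ee_rot: [-3.142, 0.0, -1.453]
force: [-1.1, -0.0, 0.0]
width: 0.0611
gripper_force: 0.0
```

>>> apply_moves(steps=[{"translation":[0,0,0.08],"rotation":[0,0,0]},{"translation":[0,0,0.2],"rotation":[0,0,0]},{"translation":[0,0,0.32],"rotation":[0,0,0]},{"translation":[0,0,0.44],"rotation":[0,0,0]},{"translation":[0,0,0.54],"rotation":[0,0,0]},{"translation":[-0.05,0.2,0.54],"rotation":[0,0,0]},{"translation":[-0.1,0.4,0.54],"rotation":[0,0,0]},{"translation":[-0.15,0.6,0.54],"rotation":[0,0,0]},{"translation":[-0.15,0.8,0.54],"rotation":[0,0,0]},{"translation":[-0.15,1,0.54],"rotation":[0,0,0]}])

```text
t: 50.95
eef_pos: [0.4847, 0.1787, 0.3244]
ee_rot: [-3.14, 0.001, -1.453]
force: [1.1, -0.5, 0.3]
width: 0.0614
gripper_force: 0.0
```

Run:
```python
from h import *
s=get_state();print(s['t'],s['eef_pos'],s['width'],s['force'])
sd=grab_frame('side');t=grab_frame('top')
cv2.imwrite('pics/m9.png',np.hstack([cv2.resize(t[150:250,200:320],(400,333),interpolation=2),cv2.resize(sd[140:265,230:380],(400,333),interpolation=2)]))
```

```text
50.95 [0.48474466 0.17867215 0.32437689] 0.061425241003456504 [ 1.13584681 -0.47660202  0.31217353]
```

View pics/m9.png

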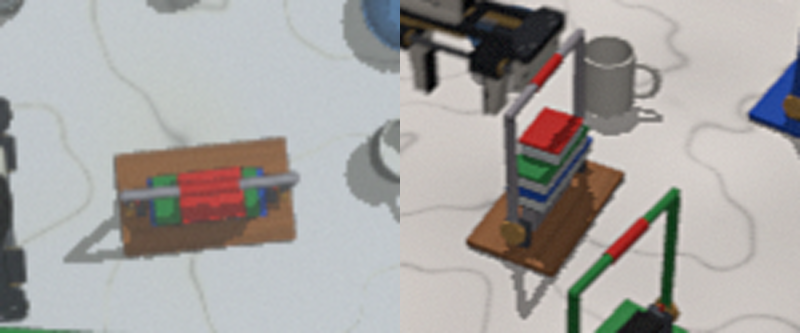

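Run:
```python
from h import *
print(tri((263.6,206.4),(284.4,166.3)))
t=grab_frame('top');print(np.abs(get_state()['qd']).max())
print(job_done())
```

```text
(array([ 0.52247017, -0.02770033,  0.21429673]), np.float64(0.00664678226540496))
0.049894427694156855
the job is handed in; nothing more can be done
None
```

I folded the bail down, stacked and pressed the three tins that were there (blue, then green, then red), and raised the bail to its stop. I let go with the mug, jars and bowl never touched, and handed the job in at about 51 s; `job_done()` returned no verdict.

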